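# Make up a nested cup stack on the sprung stand

## Task

Make up the cup stack on the sprung stand: thread the spacer ring down the post fully home, then the socket collar on top of it with its tapered mouth up, then nest all the tapered white cups that are there into the collar and one another, in any order, each fully home and upright. Finish with the knobbed cover in the topmost cup, pressing it lightly home so that the sprung platform visibly dips by more than 4 mm, and let the platform come up again. At no time press so hard that things jam, that is, that the platform goes down more than 15 mm, and leave the small glass beaker where it is.

Things in the scene. Friction and masses are not known exactly. Their poses are not given: they have to be found in the camera images.
- platform_top (a point): centre of the upper face of the stand's round aluminium platform (84 mm across, 36 mm over the table at rest, over a grey foot 112 mm across fixed to the table). A vertical steel post 20 mm thick with a tapered tip rises 29 mm from this point. z up; the point moves with the platform
- platform (a joint): how far the sprung platform is pressed down, m: 0 at rest, even under the whole stack; grows downward, end stop at 0.018. Preloaded spring: it starts to move at about 0.5 to 4 N of push (less under more load), then 2 mm per further newton; it comes back up by itself
- spacer_c (a point): plain flat steel ring, 60 mm outside, 24 mm hole (2 mm to spare all round the post), 20 mm thick, lying flat at the start. The point is its centre, 10 mm over its underside; z is its axis. Home, its underside lies on the platform
- collar_c (a point): aluminium socket collar, a round sleeve 60 mm outside, 46 mm tall, standing mouth up at the start; floor 10 mm thick with a 24 mm hole for the post (2 mm to spare all round), above it a tapered bore, 37 mm wide at the floor, 49 mm at the mouth. Point on its axis, 23 mm over its underside; z towards the mouth. Home, its underside lies on the spacer ring
- cup_1_c (a point): tapered white porcelain cup, mouth up, up to four alike (some may be absent): 58 mm tall, foot 38 mm across, widening to 49 mm at 34 mm height, a straight band 60 mm across over the top 21 mm, bore 37 mm deep with the same taper. Point on its axis, 29 mm over its underside; z towards the mouth. Home in another cup it stands 25 mm higher (3 mm gap under its band); home in the collar its point is 19 mm over the collar's
- cup_2_c (a point): tapered white porcelain cup, mouth up, up to four alike (some may be absent): 58 mm tall, foot 38 mm across, widening to 49 mm at 34 mm height, a straight band 60 mm across over the top 21 mm, bore 37 mm deep with the same taper. Point on its axis, 29 mm over its underside; z towards the mouth. Home in another cup it stands 25 mm higher (3 mm gap under its band); home in the collar its point is 19 mm over the collar's
- cup_3_c (a point): tapered white porcelain cup, mouth up, up to four alike (some may be absent): 58 mm tall, foot 38 mm across, widening to 49 mm at 34 mm height, a straight band 60 mm across over the top 21 mm, bore 37 mm deep with the same taper. Point on its axis, 29 mm over its underside; z towards the mouth. Home in another cup it stands 25 mm higher (3 mm gap under its band); home in the collar its point is 19 mm over the collar's
- cup_4_c (a point): tapered white porcelain cup, mouth up, up to four alike (some may be absent): 58 mm tall, foot 38 mm across, widening to 49 mm at 34 mm height, a straight band 60 mm across over the top 21 mm, bore 37 mm deep with the same taper. Point on its axis, 29 mm over its underside; z towards the mouth. Home in another cup it stands 25 mm higher (3 mm gap under its band); home in the collar its point is 19 mm over the collar's
- cover_c (a point): white porcelain cover: a solid tapered plug like a cup's foot (38 mm across below, 36 mm tall), a flange 60 mm across over it, a knob 26 mm thick on top from 42 to 63 mm height. Starts standing on its plug. Point on its axis, 31.5 mm over its underside; z towards the knob. Home in a cup its point is 27.5 mm over that cup's, the flange about 4 mm over the rim
- small_beaker: small glass beaker, 46 mm across and 59 mm tall, standing loose among the other things, not part of the job; its origin is the centre of its underside
There are look-alikes about, which are no part of the job. What is shaped like the part that bears cup_1_c but blue or green is not meant. Leave any purple look-alike of the part that bears cup_4_c alone.

How it is judged (in metres and radians):
On the way, in this order (a step that is already met when the one before it is completed fails the run):
1. the spacer ring is down the post, lying on the platform (horizontal distance between spacer_c and platform_top below 0.004 m and z of spacer_c in the frame of platform_top between 0.007 and 0.013 m), for 0.2 s.
2. the socket collar is down the post, standing on the spacer ring (all of step 1 and horizontal distance between collar_c and platform_top below 0.004 m and z of collar_c in the frame of platform_top between 0.04 and 0.046 m and angle between collar_c's own z axis and vertical below 0.08 rad), for 0.2 s.
3. all cups are nested fully home, in the collar and one another (all of step 2 and ((horizontal distance between cup_1_c and collar_c below 0.004 m and z of cup_1_c in the frame of collar_c between 0.016 and 0.022 m) or (horizontal distance between cup_1_c and cup_2_c below 0.004 m and z of cup_1_c in the frame of cup_2_c between 0.022 and 0.028 m) or (horizontal distance between cup_1_c and cup_3_c below 0.004 m and z of cup_1_c in the frame of cup_3_c between 0.022 and 0.028 m) or (horizontal distance between cup_1_c and cup_4_c below 0.004 m and z of cup_1_c in the frame of cup_4_c between 0.022 and 0.028 m)) and angle between each of cup_1_c, cup_2_c, cup_3_c, cup_4_c's own z axis and vertical below 0.08 rad and ((horizontal distance between cup_2_c and collar_c below 0.004 m and z of cup_2_c in the frame of collar_c between 0.016 and 0.022 m) or (horizontal distance between cup_2_c and cup_1_c below 0.004 m and z of cup_2_c in the frame of cup_1_c between 0.022 and 0.028 m) or (horizontal distance between cup_2_c and cup_3_c below 0.004 m and z of cup_2_c in the frame of cup_3_c between 0.022 and 0.028 m) or (horizontal distance between cup_2_c and cup_4_c below 0.004 m and z of cup_2_c in the frame of cup_4_c between 0.022 and 0.028 m)) and ((horizontal distance between cup_3_c and collar_c below 0.004 m and z of cup_3_c in the frame of collar_c between 0.016 and 0.022 m) or (horizontal distance between cup_3_c and cup_1_c below 0.004 m and z of cup_3_c in the frame of cup_1_c between 0.022 and 0.028 m) or (horizontal distance between cup_3_c and cup_2_c below 0.004 m and z of cup_3_c in the frame of cup_2_c between 0.022 and 0.028 m) or (horizontal distance between cup_3_c and cup_4_c below 0.004 m and z of cup_3_c in the frame of cup_4_c between 0.022 and 0.028 m)) and ((horizontal distance between cup_4_c and collar_c below 0.004 m and z of cup_4_c in the frame of collar_c between 0.016 and 0.022 m) or (horizontal distance between cup_4_c and cup_1_c below 0.004 m and z of cup_4_c in the frame of cup_1_c between 0.022 and 0.028 m) or (horizontal distance between cup_4_c and cup_2_c below 0.004 m and z of cup_4_c in the frame of cup_2_c between 0.022 and 0.028 m) or (horizontal distance between cup_4_c and cup_3_c below 0.004 m and z of cup_4_c in the frame of cup_3_c between 0.022 and 0.028 m))), for 0.2 s.
4. the cover sits home in a cup of the stack and is pressed so that the platform dips more than 4 mm (((horizontal distance between cup_1_c and collar_c below 0.004 m and z of cup_1_c in the frame of collar_c between 0.016 and 0.022 m) or (horizontal distance between cup_1_c and cup_2_c below 0.004 m and z of cup_1_c in the frame of cup_2_c between 0.022 and 0.028 m) or (horizontal distance between cup_1_c and cup_3_c below 0.004 m and z of cup_1_c in the frame of cup_3_c between 0.022 and 0.028 m) or (horizontal distance between cup_1_c and cup_4_c below 0.004 m and z of cup_1_c in the frame of cup_4_c between 0.022 and 0.028 m)) and angle between each of cup_1_c, cup_2_c, cup_3_c, cup_4_c, cover_c's own z axis and vertical below 0.08 rad and ((horizontal distance between cup_2_c and collar_c below 0.004 m and z of cup_2_c in the frame of collar_c between 0.016 and 0.022 m) or (horizontal distance between cup_2_c and cup_1_c below 0.004 m and z of cup_2_c in the frame of cup_1_c between 0.022 and 0.028 m) or (horizontal distance between cup_2_c and cup_3_c below 0.004 m and z of cup_2_c in the frame of cup_3_c between 0.022 and 0.028 m) or (horizontal distance between cup_2_c and cup_4_c below 0.004 m and z of cup_2_c in the frame of cup_4_c between 0.022 and 0.028 m)) and ((horizontal distance between cup_3_c and collar_c below 0.004 m and z of cup_3_c in the frame of collar_c between 0.016 and 0.022 m) or (horizontal distance between cup_3_c and cup_1_c below 0.004 m and z of cup_3_c in the frame of cup_1_c between 0.022 and 0.028 m) or (horizontal distance between cup_3_c and cup_2_c below 0.004 m and z of cup_3_c in the frame of cup_2_c between 0.022 and 0.028 m) or (horizontal distance between cup_3_c and cup_4_c below 0.004 m and z of cup_3_c in the frame of cup_4_c between 0.022 and 0.028 m)) and ((horizontal distance between cup_4_c and collar_c below 0.004 m and z of cup_4_c in the frame of collar_c between 0.016 and 0.022 m) or (horizontal distance between cup_4_c and cup_1_c below 0.004 m and z of cup_4_c in the frame of cup_1_c between 0.022 and 0.028 m) or (horizontal distance between cup_4_c and cup_2_c below 0.004 m and z of cup_4_c in the frame of cup_2_c between 0.022 and 0.028 m) or (horizontal distance between cup_4_c and cup_3_c below 0.004 m and z of cup_4_c in the frame of cup_3_c between 0.022 and 0.028 m)) and ((horizontal distance between cover_c and cup_1_c below 0.004 m and z of cover_c in the frame of cup_1_c between 0.0245 and 0.0305 m) or (horizontal distance between cover_c and cup_2_c below 0.004 m and z of cover_c in the frame of cup_2_c between 0.0245 and 0.0305 m) or (horizontal distance between cover_c and cup_3_c below 0.004 m and z of cover_c in the frame of cup_3_c between 0.0245 and 0.0305 m) or (horizontal distance between cover_c and cup_4_c below 0.004 m and z of cover_c in the frame of cup_4_c between 0.0245 and 0.0305 m)) and value of joint platform above 0.004 m), for 0.1 s.
At the end, for the whole second after the job is handed in: Spacer ring on the platform, collar on it, every cup nested home in the collar or a cup, the cover in a cup: heights within 3 mm of home, axes within 4 mm, tilts under 0.08 rad; all at rest, the platform up again (under 3 mm) (all of step 3 and ((horizontal distance between cover_c and cup_1_c below 0.004 m and z of cover_c in the frame of cup_1_c between 0.0245 and 0.0305 m) or (horizontal distance between cover_c and cup_2_c below 0.004 m and z of cover_c in the frame of cup_2_c between 0.0245 and 0.0305 m) or (horizontal distance between cover_c and cup_3_c below 0.004 m and z of cover_c in the frame of cup_3_c between 0.0245 and 0.0305 m) or (horizontal distance between cover_c and cup_4_c below 0.004 m and z of cover_c in the frame of cup_4_c between 0.0245 and 0.0305 m)) and angle between cover_c's own z axis and vertical below 0.08 rad and linear speed of each of cup_1, cup_2, cup_3, cup_4, spacer, collar, cover below 0.02 m/s and value of joint platform below 0.003 m); the robot touches nothing.
It fails at once if the platform was pressed down more than 15 mm (pushed too hard: the tapers jam) (value of joint platform above 0.015 m).
It fails at once if the small glass beaker was moved more than 40 mm or tipped (distance of small_beaker from where it was at the start of the episode above 0.04 m or angle between small_beaker's own z axis and vertical above 0.5 rad).
Of cup_1, cup_2, cup_3, cup_4 only 2 to 4 are there at a start; the rules pass over those that are not, and their reading is None.
At some moment in a run one of cup_1, cup_2, cup_3, cup_4, cover may be knocked a few centimetres aside while the robot is not near it.
It also fails if it takes over 210 s, if anything falls off the work surface, if the arm or the gripper's body presses on something with over 40 N, if the wrist force passes 120 N, or if a joint passes its speed limit or range.

## Robot

A 6-joint arm with a two-finger parallel gripper is mounted at the origin on a cart in front of the work surface, level with it; the furniture and walls round the work are solid. World frame = base frame: x ahead of the robot, y to its left, z up, the work surface at z = 0. Lengths are in m, angles in degrees, forces in N, time in s.
With the tool pointing down it reaches from about 0.25 to 0.725 m from the base axis. Payload 9.7 kg.
Tool frame: the origin (TCP) lies at the centre of the arm's flange, where the gripper is bolted on; the fingertips stand bot.tips_ahead ahead of it and the grasp point (between the pads) lies 155 mm ahead of it (bot.tips_ahead is the distance from the TCP to the fingertips, in m); z points along the fingers, y is the line along which they close (so a half turn about z gives the same grasp; the last joint's range is limited). The gripper opens to 85 mm and grips with 20 to 120 N. Pads are 22 mm wide; open, the fingers measure 114 mm over their backs; the gripper's body (76 mm by 85 mm) begins 54 mm behind the grasp point. The pads swing forward as they close: fully open they stand 13 mm farther back than shut.
Start: joints at [76.948, 4.979, 10.078, 95.1, 0, 90], TCP at [0.124, 0.536, 0.405] pointing down, gripper open.
Joint ranges: [-179.16, 179.16], [-48.56, 103.87], [-65.8, 70.77], [-126.05, 130.52], [-82.76, 87.17], [-180, 180]. Speed limits (degrees/s): [127.2, 127.2, 147.25, 180, 180, 180].

## Interface

Orientations are given as [roll, pitch, yaw] about the fixed x, y, z axes, in that order (R = Rz(yaw) Ry(pitch) Rx(roll)).
In Python, from workcell import bot gives the robot as it stands.
- The arm moves only by the tool drive_tool, never from a script. Its argument "plan" is a list of rows, each an object of numbers: "dx", "dy", "dz": the shift along the tool's x, y, z in m; "roll": the turn about the tool's z in rad; "hand": the finger opening in m, from 0 to 0.0854. In form: [{"dx": .., "dy": .., "dz": .., "roll": .., "hand": ..}, ...]. A call has 1 to 20 rows; each row is the pose to reach, as a shift and turn from the pose commanded when the call began, along the tool's axes at that moment; what a row does not reach only later rows make up. A row lasts 1/12 s, in which the tool goes at most 41.7 mm and 7.16 degrees, less where a joint would pass 70% of its speed; a pose out of reach is approached as far as the arm can. A call with a gripper value outside its range is refused whole. The fingers move at their own pace and stop on an object; "force" is the grip in N (left out, the last holds). Time passes only in rows, so rows that repeat a pose let the fingers close. It gives the time, the measured TCP pose, the force and the opening at its end, in the units of the state.
- bot.get_obs(): the state, without advancing time (a new reading comes with each control period).
- bot.camera(name): name is "side" or "top" or "wrist"; returns a dict with "frame" (384x512x3 uint8, red, green, blue), "z_map" (384x512 float32, m along the optical axis (not along the pixel's ray), 0 where there is no reading), "mtx" (3x3 intrinsics, pixels), "R" (3x3) and "t" (3): a world point X has camera coordinates R X + t. Camera axes: x right, y down, z forward; pixel columns grow to the right and rows downward; lengths in m; the calibration is good to about 2 mm. A picture is of the moment at which its call begins.
- bot.job_done(): hands the job in, once; it reports no verdict.
The state is a dict: "time": time; "q": joint angles; "qd": joint speeds; "joint_efforts": joint torques, N m; "ee_pos": TCP position; "tcp_rot": TCP orientation; "wrist_force": force on the tool from outside, world axes, zero at the start; "torque": the same for the moment, N m; "opening": finger opening in m.
Only numpy, scipy, OpenCV 4.12 (cv2) and the standard library are available. Lean on these libraries where they do the work, as an engineer would, in place of code of your own. Each camera call takes 0.05 s, during which the arm holds its last target. There are 200 camera calls.

## Working session

There is one attempt and no reset: what is moved stays moved. The work goes in short steps, Python scripts to look and compute and a tool call to move; the robot and the scene stay as the last step left them, time stands still between calls to the robot, and variables do not carry over. Pictures are saved under pics/ and viewed, on a budget of 14 in all, crops included, one or two more only if the job needs it, and the job is handed in when it is done.

Besides the shell and the picture viewer there is one more tool, called after "Call:" as name(argument=value, ...), one argument or row to a line, values as JSON. drive_tool: Moves the arm, as the interface text tells. Its arguments: {"type":"object","properties":{"plan":{"type":"array","items":{"type":"object","properties":{"dx":{"type":"number"},"dy":{"type":"number"},"dz":{"type":"number"},"roll":{"type":"number"},"hand":{"type":"number"}}}},"force":{"type":"number"}},"required":["plan"]}

```bash
mkdir -p pics; cat > h.py <<'E'
import numpy as np, cv2
from workcell import bot
def cloud(c):
    z=c["z_map"];v,u=np.mgrid[:z.shape[0],:z.shape[1]]
    P=np.stack([u,v,np.ones_like(z)],-1)@np.linalg.inv(c["mtx"]).T*z[...,None]
    W=(P-c["t"])@c["R"]; W[z==0]=np.nan
    return W
def save(img,n): cv2.imwrite("pics/"+n,cv2.cvtColor(img,cv2.COLOR_RGB2BGR))
E
python3 - <<'E'
from h import *
print(bot.get_obs(),bot.tips_ahead)
for n in("top","side"):
    c=bot.camera(n);np.save(n+".npy",c,allow_pickle=True);save(cv2.resize(c["frame"],(768,576)),n+"0.png")
    print(n,-c["R"].T@c["t"],c["R"][2])
E
```

```text
{'time': 0.0, 'q': array([ 7.69478629e+01,  5.01083065e+00,  1.00340542e+01,  9.50992348e+01,
       -3.09190654e-04,  9.00002886e+01]), 'qd': array([ 0.05780941,  0.03559985,  0.14212795,  0.02288675,  0.10128366,
       -0.08617153]), 'joint_efforts': array([-5.35294857e-04, -5.20386314e+01,  4.64808583e+01,  1.59411225e-02,
       -3.24225834e-05,  2.47266016e-06]), 'ee_pos': array([0.12421133, 0.53579088, 0.40398192]), 'tcp_rot': array([-1.79923989e+02,  3.09573312e-04,  1.66947575e+02]), 'wrist_force': array([0.0046587 , 0.57638008, 0.07097717]), 'torque': array([-0.02494429, -0.06813098,  0.04736624]), 'opening': 0.08565915211354483} 0.1734
top [ 0.40635283 -0.06433734  1.3718972 ] [ 0.066976    0.00648265 -0.99773353]
side [ 0.03099661 -1.05329683  0.78881061] [ 0.34625598  0.75657517 -0.55470786]
```

View pics/top0.png

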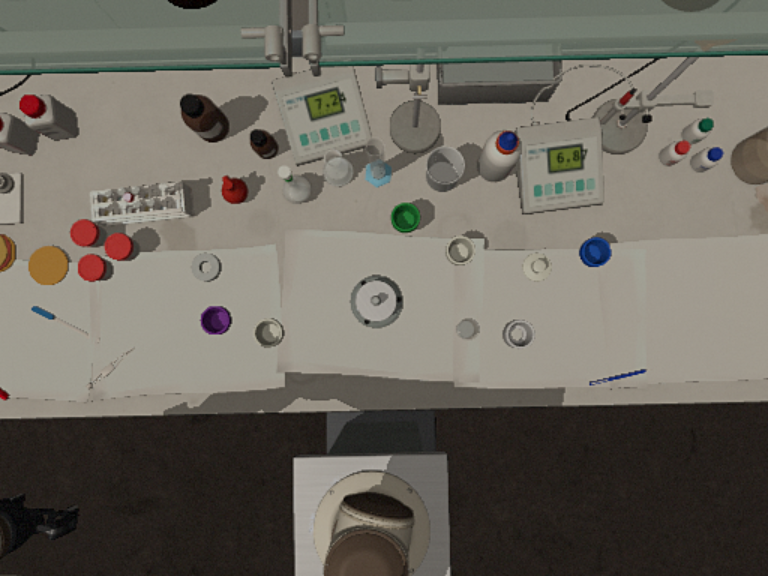

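View pics/side0.png

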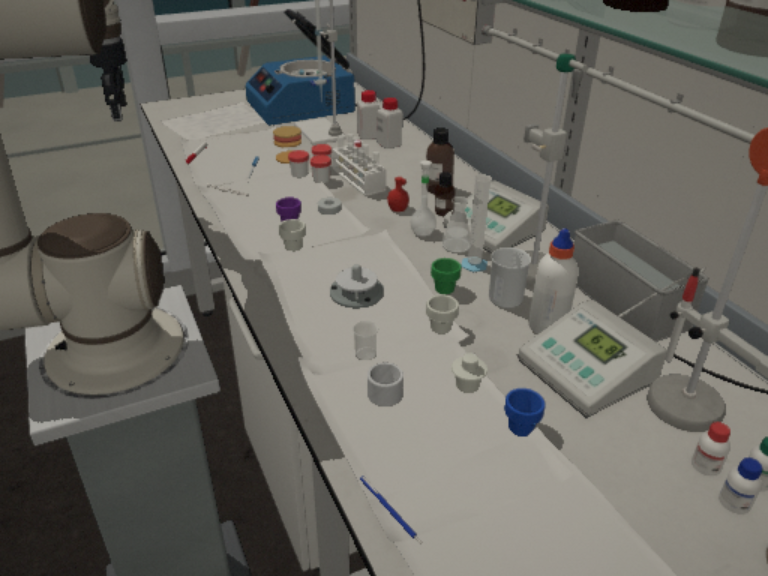

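```bash
python3 - <<'E'
from h import *
c=np.load("top.npy",allow_pickle=True).item();W=cloud(c)
z=np.nan_to_num(W[...,2])
m=((z>0.012)&(z<0.2)).astype(np.uint8)
n,l,s,ce=cv2.connectedComponentsWithStats(m)
for i in range(1,n):
    if s[i,4]<60: continue
    p=W[l==i];zm=np.percentile(p[:,2],97);q=p[p[:,2]>zm-0.006];mid=(q.min(0)+q.max(0))/2
    print(ce[i].round(),s[i,4],"ztop",zm.round(4),"mid",mid[:2].round(4),"size",np.ptp(q,axis=0)[:2].round(3),c["frame"][l==i].mean(0).round())
E
```

```text
[199.  16.] 323 ztop 0.1895 mid [1.0268 0.104 ] size [0.003 0.03 ] [82. 79. 74.]
[369.  87.] 7757 ztop 0.1806 mid [ 0.8139 -0.4579] size [0.163 0.405] [111. 109.  99.]
[216.  79.] 3501 ztop 0.0829 mid [0.8372 0.0948] size [0.217 0.168] [129. 131. 115.]
[24. 82.] 1375 ztop 0.1386 mid [0.8611 0.6376] size [0.04  0.041] [89. 69. 65.]
[136.  78.] 716 ztop 0.164 mid [0.8468 0.3193] size [0.038 0.037] [40. 32. 27.]
[276.  84.] 951 ztop 0.1347 mid [ 0.834 -0.111] size [0.006 0.011] [106. 101.  92.]
[458.  94.] 485 ztop 0.0824 mid [ 0.7854 -0.6704] size [0.072 0.072] [113. 101.  90.]
[501. 105.] 700 ztop 0.1376 mid [ 0.7517 -0.776 ] size [0.053 0.013] [96. 84. 71.]
[175.  95.] 268 ztop 0.1034 mid [0.7985 0.2041] size [0.028 0.026] [35. 27. 23.]
[251. 106.] 244 ztop 0.1967 mid [ 0.743  -0.0314] size [0.031 0.028] [106. 107. 101.]
[296. 111.] 389 ztop 0.1007 mid [ 0.7331 -0.1657] size [0.075 0.075] [110. 107. 101.]
[471. 105.] 250 ztop 0.0825 mid [ 0.7473 -0.7102] size [0.023 0.028] [ 96.  96. 108.]
[196. 124.] 373 ztop 0.1781 mid [0.7073 0.1396] size [0.024 0.022] [131. 129. 119.]
[  6. 125.]
[... 719 characters left out ...]
5 0.054] [137.  48.  44.]
[137. 178.] 247 ztop 0.0243 mid [0.5516 0.3314] size [0.057 0.057] [134. 133. 125.]
[358. 178.] 301 ztop 0.0654 mid [ 0.5317 -0.3509] size [0.025 0.025] [158. 154. 138.]
[250. 200.] 660 ztop 0.0631 mid [ 0.4699 -0.0213] size [0.018 0.018] [149. 146. 139.]
[144. 213.] 335 ztop 0.0607 mid [0.4381 0.3025] size [0.055 0.06 ] [65. 31. 75.]
[179. 221.] 330 ztop 0.061 mid [0.4103 0.1956] size [0.057 0.057] [115. 111.  99.]
[313. 219.] 83 ztop 0.0616 mid [ 0.4088 -0.2059] size [0.042 0.043] [125. 121. 111.]
[346. 222.] 226 ztop 0.0493 mid [ 0.3959 -0.3114] size [0.058 0.058] [124. 120. 115.]
[249. 341.] 1192 ztop 0.1984 mid [ 0.0606 -0.0098] size [0.101 0.132] [91. 85. 74.]
```

The top view (768×576) shows the stand at (376,299), spacer at (206,267), collar at (518,333), cover at (537,266), beaker at (467,329), and two white cups at (269,333) and (460,250). The blue, green and purple cups are decoys. The side view agrees and shows no third white cup. I'll go above the spacer first.

Call:
drive_tool(
  plan=[
    {"dx":-0.463,"dy":-0.103,"dz":0.055,"roll":1.343,"hand":0.085},
    {"dx":-0.463,"dy":-0.103,"dz":0.055,"roll":1.343,"hand":0.085},
    {"dx":-0.463,"dy":-0.103,"dz":0.055,"roll":1.343,"hand":0.085},
    {"dx":-0.463,"dy":-0.103,"dz":0.055,"roll":1.343,"hand":0.085},
    {"dx":-0.463,"dy":-0.103,"dz":0.055,"roll":1.343,"hand":0.085},
    {"dx":-0.463,"dy":-0.103,"dz":0.055,"roll":1.343,"hand":0.085},
    {"dx":-0.463,"dy":-0.103,"dz":0.055,"roll":1.343,"hand":0.085},
    {"dx":-0.463,"dy":-0.103,"dz":0.055,"roll":1.343,"hand":0.085},
    {"dx":-0.463,"dy":-0.103,"dz":0.055,"roll":1.343,"hand":0.085},
    {"dx":-0.463,"dy":-0.103,"dz":0.055,"roll":1.343,"hand":0.085},
    {"dx":-0.463,"dy":-0.103,"dz":0.055,"roll":1.343,"hand":0.085},
    {"dx":-0.463,"dy":-0.103,"dz":0.055,"roll":1.343,"hand":0.085},
    {"dx":-0.463,"dy":-0.103,"dz":0.055,"roll":1.343,"hand":0.085},
    {"dx":-0.463,"dy":-0.103,"dz":0.055,"roll":1.343,"hand":0.085},
    {"dx":-0.463,"dy":-0.103,"dz":0.055,"roll":1.343,"hand":0.085},
    {"dx":-0.463,"dy":-0.103,"dz":0.055,"roll":1.343,"hand":0.085},
  ],
)

```text
time: 1.43
ee_pos: [0.5511, 0.3316, 0.35]
tcp_rot: [180.0, -0.0, 90.1]
wrist_force: [0.3, 0.3, -0.8]
opening: 0.0852
```

```bash
cat >> h.py <<'E'
def rim(W,xy,r0,r1,zlo,zhi):
    """circle fit to points in an annulus/height band near xy; returns centre, radius, median z"""
    c=np.array(xy,float)
    P=W.reshape(-1,3);P=P[np.isfinite(P[:,0])]
    P=P[(P[:,2]>zlo)&(P[:,2]<zhi)]
    for _ in range(4):
        d=np.hypot(*(P[:,:2]-c).T);Q=P[(d>r0)&(d<r1)]
        if len(Q)<10: return c,0,0,len(Q)
        c,_r=cv2.minEnclosingCircle(Q[:,:2].astype(np.float32));c=np.array(c)
    return c.round(4),round(_r,4),np.median(Q[:,2]).round(4),len(Q)
def st():
    o=bot.get_obs();print("t",o["time"].__round__(2),"tcp",o["ee_pos"].round(4),"rpy",o["tcp_rot"].round(2),"F",o["wrist_force"].round(1),"open",round(o["opening"],4));return o
E
python3 - <<'E'
from h import *
st()
c=bot.camera("wrist");W=cloud(c);save(c["frame"],"w1.png");np.save("w1.npy",c,allow_pickle=True)
print(-c["R"].T@c["t"],c["R"][2])
t=cloud(bot.camera("top"))
for X in(W,t):print(rim(X,(.5516,.3314),0,.036,.013,.026))
print(rim(t,(.47,-.0213),0,.046,.03,.042),rim(t,(.47,-.0213),0,.014,.055,.07))
E
```

```text
t 1.43 tcp [0.5511 0.3316 0.35  ] rpy [ 1.800e+02 -1.000e-02  9.008e+01] F [ 0.3  0.3 -0.8] open 0.0852
[0.55113138 0.41552346 0.32044656] [ 7.53355870e-04 -3.25309162e-01 -9.45607414e-01]
(array([0.5477, 0.3346]), 0.0301, np.float64(0.0212), 1909)
(array([0.5503, 0.3331]), 0.0303, np.float64(0.0194), 243)
(array([ 0.4706, -0.0217]), 0.0417, np.float64(0.0353), 527) (array([ 0.47  , -0.0212]), 0.0098, np.float64(0.0631), 33)
```

View pics/w1.png

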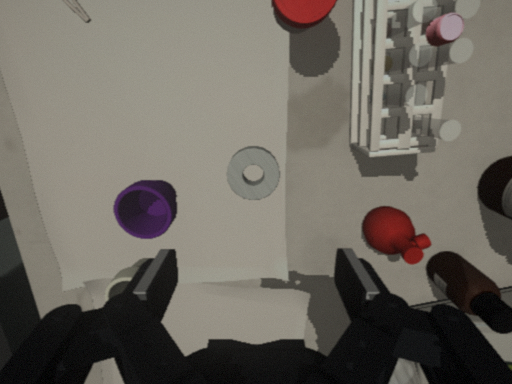

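The wrist view shows the spacer at (253,173) with the fingers clear. The two cameras differ by about 3 mm, so I'll grip twice, 90° apart, to centre it exactly and calibrate both.

Call:
drive_tool(
  plan=[
    {"dx":0.002,"dy":-0.002,"dz":0.08,"hand":0.085},
    {"dx":0.002,"dy":-0.002,"dz":0.12,"hand":0.085},
    {"dx":0.002,"dy":-0.002,"dz":0.15,"hand":0.085},
    {"dx":0.002,"dy":-0.002,"dz":0.16,"hand":0.085},
    {"dx":0.002,"dy":-0.002,"dz":0.17,"hand":0.085},
    {"dx":0.002,"dy":-0.002,"dz":0.17,"hand":0.085},
    {"dx":0.002,"dy":-0.002,"dz":0.17,"hand":0.055},
    {"dx":0.002,"dy":-0.002,"dz":0.17,"hand":0.055},
    {"dx":0.002,"dy":-0.002,"dz":0.17,"hand":0.055},
    {"dx":0.002,"dy":-0.002,"dz":0.17,"hand":0.055},
    {"dx":0.002,"dy":-0.002,"dz":0.17,"hand":0.055},
    {"dx":0.002,"dy":-0.002,"dz":0.17,"hand":0.055},
    {"dx":0.002,"dy":-0.002,"dz":0.17,"hand":0.055},
  ],
  force=20,
)

```text
invalid input at $.plan[0]: expected keys dx, dy, dz, roll, hand
```

```bash
python3 - <<'E'
from h import *
st()
c=bot.camera("wrist");save(c["frame"],"w2.png");W=cloud(c)
P=W[200:,:].reshape(-1,3);P=P[np.isfinite(P[:,0])];o=bot.get_obs()["ee_pos"]
for s in(-1,1):
    f=P[(s*(P[:,0]-o[0])>.027)&(s*(P[:,0]-o[0])<.06)&(abs(P[:,1]-o[1])<.012)&(P[:,2]>.004)];print(s,np.sort(f[:,2])[:20:4],f.shape)
E
```

```text
t 1.53 tcp [0.551  0.3317 0.3502] rpy [ 1.7997e+02 -2.0000e-02  9.0100e+01] F [-0.3  0.8 -0.3] open 0.085
-1 [0.19055352 0.19119132 0.19173298 0.1919834  0.19221429] (4798, 3)
1 [0.19058383 0.1912577  0.19143123 0.19165697 0.1919377 ] (4494, 3)
```

View pics/w2.png

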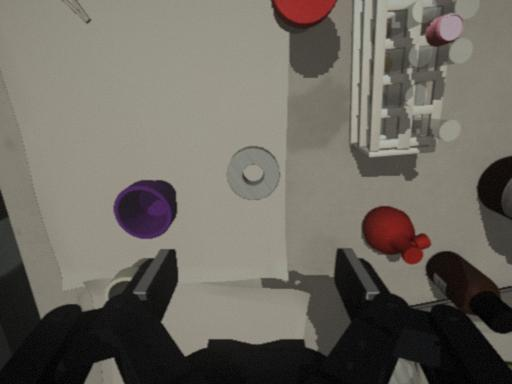

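The plan was refused because roll is required, so nothing moved and the picture is the same. It did show that the fully open tips reach 160 mm ahead of the TCP. Resending.

Call:
drive_tool(
  plan=[
    {"dx":0.002,"dy":-0.002,"dz":0.08,"roll":0,"hand":0.085},
    {"dx":0.002,"dy":-0.002,"dz":0.12,"roll":0,"hand":0.085},
    {"dx":0.002,"dy":-0.002,"dz":0.15,"roll":0,"hand":0.085},
    {"dx":0.002,"dy":-0.002,"dz":0.165,"roll":0,"hand":0.085},
    {"dx":0.002,"dy":-0.002,"dz":0.175,"roll":0,"hand":0.085},
    {"dx":0.002,"dy":-0.002,"dz":0.175,"roll":0,"hand":0.085},
    {"dx":0.002,"dy":-0.002,"dz":0.175,"roll":0,"hand":0.055},
    {"dx":0.002,"dy":-0.002,"dz":0.175,"roll":0,"hand":0.055},
    {"dx":0.002,"dy":-0.002,"dz":0.175,"roll":0,"hand":0.055},
    {"dx":0.002,"dy":-0.002,"dz":0.175,"roll":0,"hand":0.055},
    {"dx":0.002,"dy":-0.002,"dz":0.175,"roll":0,"hand":0.055},
    {"dx":0.002,"dy":-0.002,"dz":0.175,"roll":0,"hand":0.055},
    {"dx":0.002,"dy":-0.002,"dz":0.175,"roll":0,"hand":0.055},
  ],
  force=20,
)

```text
time: 2.67
ee_pos: [0.5509, 0.3335, 0.1784]
tcp_rot: [179.7, -0.2, 90.0]
wrist_force: [0.0, -0.4, 7.8]
opening: 0.0575
```

```bash
python3 - <<'E'
from h import *
st()
c=bot.camera("wrist");save(c["frame"],"w2.png");W=cloud(c)
P=W[200:,:].reshape(-1,3);P=P[np.isfinite(P[:,0])];o=bot.get_obs()["ee_pos"]
for s in(-1,1):
    f=P[(s*(P[:,0]-o[0])>.027)&(s*(P[:,0]-o[0])<.06)&(abs(P[:,1]-o[1])<.012)&(P[:,2]>.004)];print(s,np.sort(f[:,2])[:40:4],f.shape)
print(rim(W,o[:2],0,.034,.018,.026),rim(cloud(bot.camera("top")),o[:2],0,.034,.013,.026))
E
```

```text
t 2.67 tcp [0.5509 0.3335 0.1784] rpy [ 1.7974e+02 -1.7000e-01  9.0000e+01] F [ 0.  -0.4  7.8] open 0.0575
-1 [0.00413186 0.0134969  0.01517381 0.01530804 0.01579192 0.01595174
 0.01628146 0.01656573 0.01677985 0.01704151] (6654, 3)
1 [0.00400229 0.00413243 0.00418259 0.00424853 0.00431076 0.00435671
 0.0043936  0.00441486 0.0045027  0.00452849] (6504, 3)
(array([0.5508, 0.338 ]), 0.034, np.float64(0.0212), 7647) (array([0.5516, 0.3249]), 0.0317, np.float64(0.0195), 120)
```

View pics/w2.png

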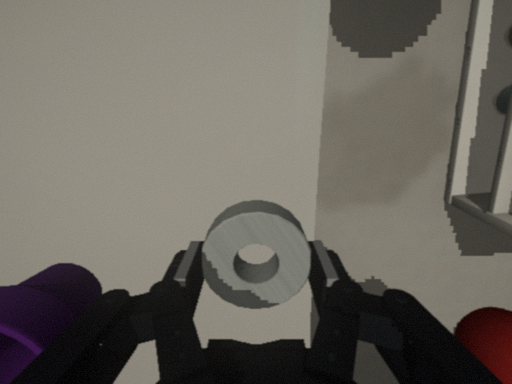

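The ring sits flat between the pads at image (256,255). An upward 7.8 N means the tips are touching the table. I'll open, rise 5 mm, turn 90° and regrip.

Call:
drive_tool(
  plan=[
    {"dx":0,"dy":0,"dz":-0.005,"roll":0,"hand":0.085},
    {"dx":0,"dy":0,"dz":-0.005,"roll":0,"hand":0.085},
    {"dx":0,"dy":0,"dz":-0.005,"roll":0,"hand":0.085},
    {"dx":0,"dy":0,"dz":-0.005,"roll":1.571,"hand":0.085},
    {"dx":0,"dy":0,"dz":-0.005,"roll":1.571,"hand":0.085},
    {"dx":0,"dy":0,"dz":-0.005,"roll":1.571,"hand":0.085},
    {"dx":0,"dy":0,"dz":-0.005,"roll":1.571,"hand":0.085},
    {"dx":0,"dy":0,"dz":-0.005,"roll":1.571,"hand":0.085},
    {"dx":0,"dy":0,"dz":-0.005,"roll":1.571,"hand":0.085},
    {"dx":0,"dy":0,"dz":-0.005,"roll":1.571,"hand":0.085},
    {"dx":0,"dy":0,"dz":-0.005,"roll":1.571,"hand":0.085},
    {"dx":0,"dy":0,"dz":-0.005,"roll":1.571,"hand":0.085},
    {"dx":0,"dy":0,"dz":-0.005,"roll":1.571,"hand":0.085},
    {"dx":0,"dy":0,"dz":-0.005,"roll":1.571,"hand":0.085},
    {"dx":0,"dy":0,"dz":-0.005,"roll":1.571,"hand":0.085},
    {"dx":0,"dy":0,"dz":-0.005,"roll":1.571,"hand":0.085},
    {"dx":0,"dy":0,"dz":-0.005,"roll":1.571,"hand":0.085},
  ],
)

```text
time: 4.18
ee_pos: [0.5951, 0.2198, 0.1787]
tcp_rot: [-173.7, 0.8, 19.2]
wrist_force: [1.4, -0.5, 0.4]
opening: 0.0851
```

Call:
drive_tool(
  plan=[
    {"dx":0,"dy":0,"dz":0,"roll":0,"hand":0.055},
    {"dx":0,"dy":0,"dz":0,"roll":0,"hand":0.055},
    {"dx":0,"dy":0,"dz":0,"roll":0,"hand":0.055},
    {"dx":0,"dy":0,"dz":0,"roll":0,"hand":0.055},
    {"dx":0,"dy":0,"dz":0,"roll":0,"hand":0.055},
    {"dx":0,"dy":0,"dz":0,"roll":0,"hand":0.055},
    {"dx":0,"dy":0,"dz":0,"roll":0,"hand":0.055},
    {"dx":0,"dy":0,"dz":0,"roll":0,"hand":0.055},
  ],
)

```text
time: 4.85
ee_pos: [0.5946, 0.221, 0.1786]
tcp_rot: [-173.7, 0.8, 19.4]
wrist_force: [1.2, -0.3, -0.2]
opening: 0.0552
```

Call:
drive_tool(
  plan=[
    {"dx":0,"dy":0,"dz":-0.03,"roll":0,"hand":0.055},
    {"dx":0,"dy":0,"dz":-0.06,"roll":0,"hand":0.055},
    {"dx":0,"dy":0,"dz":-0.1,"roll":0,"hand":0.055},
    {"dx":0,"dy":0,"dz":-0.1,"roll":0,"hand":0.055},
    {"dx":0,"dy":0,"dz":-0.1,"roll":0,"hand":0.055},
  ],
)

```text
time: 5.27
ee_pos: [0.6004, 0.211, 0.2811]
tcp_rot: [-173.7, 0.5, 19.3]
wrist_force: [-0.5, 0.5, -0.4]
opening: 0.0548
```

```bash
python3 - <<'E'
from h import *
o=st()["ee_pos"]
c=bot.camera("wrist");W=cloud(c);np.save("w3.npy",c,allow_pickle=True)
t=bot.camera("top");T=cloud(t)
save(np.hstack([c["frame"][:, :],cv2.resize(t["frame"][140:236,130:190],(240,384))]),"w3.png")
print(rim(T,o[:2],0,.034,.09,.14))
P=W.reshape(-1,3);P=P[np.isfinite(P[:,0])];P=P[(abs(P[:,2]-o[2]+.165)<.02)&(np.hypot(*(P[:,:2]-o[:2]).T)<.028)]
print(np.percentile(P[:,2],[2,10,50,90]),P.min(0),P.max(0))
E
```

```text
t 5.27 tcp [0.6004 0.211  0.2811] rpy [-173.75    0.51   19.31] F [-0.5  0.5 -0.4] open 0.0548
(array([0.60035022, 0.21099561]), 0, 0, 9)
[0.11298061 0.11647992 0.12629525 0.13431823] [0.59206708 0.18849502 0.11097327] [0.61588098 0.20551978 0.13610379]
```

View pics/w3.png

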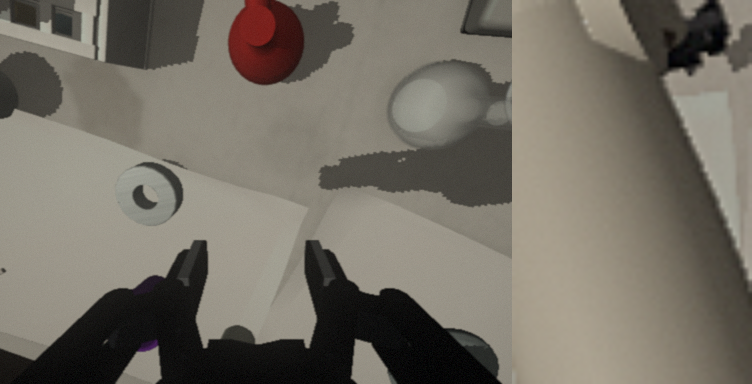

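The arm drifted during the turn, probably at a joint limit, and now stands off to the side. The ring is visible at (150,193). Checking the joints.

```bash
python3 - <<'E'
from h import *
o=st();print(o["q"].round(2),o["joint_efforts"].round(1))
W=cloud(bot.camera("wrist"))
P=W.reshape(-1,3);P=P[np.isfinite(P[:,0])]
print(rim(W,(.5509,.3335),0,.04,.012,.03))
E
```

```text
t 5.37 tcp [0.5996 0.2109 0.2775] rpy [-173.75    0.84   19.32] F [-1.  -0.2 -0.5] open 0.0549
[ 18.29  16.67   9.42  83.7    6.24 178.96] [ -0.1 -67.3  48.8   0.2   0.4  -0. ]
(array([0.5521, 0.3346]), 0.0307, np.float64(0.0211), 2869)
```

Call:
drive_tool(
  plan=[
    {"dx":0,"dy":0,"dz":0,"roll":-1.571,"hand":0.085},
    {"dx":0,"dy":0,"dz":0,"roll":-1.571,"hand":0.085},
    {"dx":0,"dy":0,"dz":0,"roll":-1.571,"hand":0.085},
    {"dx":0,"dy":0,"dz":0,"roll":-1.571,"hand":0.085},
    {"dx":0,"dy":0,"dz":0,"roll":-1.571,"hand":0.085},
    {"dx":0,"dy":0,"dz":0,"roll":-1.571,"hand":0.085},
    {"dx":0,"dy":0,"dz":0,"roll":-1.571,"hand":0.085},
    {"dx":0,"dy":0,"dz":0,"roll":-1.571,"hand":0.085},
    {"dx":0,"dy":0,"dz":0,"roll":-1.571,"hand":0.085},
    {"dx":0,"dy":0,"dz":0,"roll":-1.571,"hand":0.085},
    {"dx":0,"dy":0,"dz":0,"roll":-1.571,"hand":0.085},
    {"dx":0,"dy":0,"dz":0,"roll":-1.571,"hand":0.085},
    {"dx":0,"dy":0,"dz":0,"roll":-1.571,"hand":0.085},
    {"dx":0,"dy":0,"dz":0,"roll":-1.571,"hand":0.085},
    {"dx":0,"dy":0,"dz":0,"roll":-1.571,"hand":0.085},
  ],
)

```text
time: 6.67
ee_pos: [0.5994, 0.2109, 0.2768]
tcp_rot: [-179.0, -6.3, 109.1]
wrist_force: [0.4, -0.3, 0.0]
opening: 0.0847
```

The commanded pose kept a 6° tilt that a roll can't undo. Reaching the opposite wrist limit should mirror it away. I'll do that high up over the clear stand area.

```bash
cat >> h.py <<'E'
from scipy.spatial.transform import Rotation as Ro
def to(x,y,z,yaw=None):
    o=st();R=Ro.from_euler("xyz",o["tcp_rot"],degrees=True).as_matrix()
    d=R.T@(np.array([x,y,z])-o["ee_pos"]);r=0 if yaw is None else np.radians(o["tcp_rot"][2]-yaw)
    print("q",o["q"].round(2),"-> d",d.round(4),"roll",round(r,4))
E
python3 -c "
from h import *
to(.42,0,.42)"
```

```text
t 6.67 tcp [0.5994 0.2109 0.2768] rpy [-179.05   -6.25  109.09] F [ 0.4 -0.3  0. ] open 0.0847
q [18.29 16.72  9.38 83.71  6.24 89.1 ] -> d [-0.1242 -0.2411 -0.1537] roll 0
```

Call:
drive_tool(
  plan=[
    {"dx":-0.124,"dy":-0.241,"dz":-0.154,"roll":-1.6,"hand":0.085},
    {"dx":-0.124,"dy":-0.241,"dz":-0.154,"roll":-1.6,"hand":0.085},
    {"dx":-0.124,"dy":-0.241,"dz":-0.154,"roll":-1.6,"hand":0.085},
    {"dx":-0.124,"dy":-0.241,"dz":-0.154,"roll":-1.6,"hand":0.085},
    {"dx":-0.124,"dy":-0.241,"dz":-0.154,"roll":-1.6,"hand":0.085},
    {"dx":-0.124,"dy":-0.241,"dz":-0.154,"roll":-1.6,"hand":0.085},
    {"dx":-0.124,"dy":-0.241,"dz":-0.154,"roll":-1.6,"hand":0.085},
    {"dx":-0.124,"dy":-0.241,"dz":-0.154,"roll":-1.6,"hand":0.085},
    {"dx":-0.124,"dy":-0.241,"dz":-0.154,"roll":-1.6,"hand":0.085},
    {"dx":-0.124,"dy":-0.241,"dz":-0.154,"roll":-1.6,"hand":0.085},
    {"dx":-0.124,"dy":-0.241,"dz":-0.154,"roll":-1.6,"hand":0.085},
    {"dx":-0.124,"dy":-0.241,"dz":-0.154,"roll":-1.6,"hand":0.085},
    {"dx":-0.124,"dy":-0.241,"dz":-0.154,"roll":-1.6,"hand":0.085},
    {"dx":-0.124,"dy":-0.241,"dz":-0.154,"roll":-1.6,"hand":0.085},
    {"dx":-0.124,"dy":-0.241,"dz":-0.154,"roll":-1.6,"hand":0.085},
  ],
)

```text
time: 7.92
ee_pos: [0.4205, -0.0003, 0.4207]
tcp_rot: [173.7, -0.7, -159.3]
wrist_force: [-0.2, -0.2, 0.3]
opening: 0.0854
```

Call:
drive_tool(
  plan=[
    {"dx":0,"dy":0,"dz":0,"roll":-2.3,"hand":0.085},
    {"dx":0,"dy":0,"dz":0,"roll":-2.3,"hand":0.085},
    {"dx":0,"dy":0,"dz":0,"roll":-2.3,"hand":0.085},
    {"dx":0,"dy":0,"dz":0,"roll":-2.3,"hand":0.085},
    {"dx":0,"dy":0,"dz":0,"roll":-2.3,"hand":0.085},
    {"dx":0,"dy":0,"dz":0,"roll":-2.3,"hand":0.085},
    {"dx":0,"dy":0,"dz":0,"roll":-2.3,"hand":0.085},
    {"dx":0,"dy":0,"dz":0,"roll":-2.3,"hand":0.085},
    {"dx":0,"dy":0,"dz":0,"roll":-2.3,"hand":0.085},
    {"dx":0,"dy":0,"dz":0,"roll":-2.3,"hand":0.085},
    {"dx":0,"dy":0,"dz":0,"roll":-2.3,"hand":0.085},
    {"dx":0,"dy":0,"dz":0,"roll":-2.3,"hand":0.085},
    {"dx":0,"dy":0,"dz":0,"roll":-2.3,"hand":0.085},
    {"dx":0,"dy":0,"dz":0,"roll":-2.3,"hand":0.085},
    {"dx":0,"dy":0,"dz":0,"roll":-2.3,"hand":0.085},
    {"dx":0,"dy":0,"dz":0,"roll":-2.3,"hand":0.085},
    {"dx":0,"dy":0,"dz":0,"roll":-2.3,"hand":0.085},
    {"dx":0,"dy":0,"dz":0,"roll":-2.3,"hand":0.085},
    {"dx":0,"dy":0,"dz":0,"roll":-2.3,"hand":0.085},
    {"dx":0,"dy":0,"dz":0,"roll":-2.3,"hand":0.085},
  ],
)

```text
time: 9.58
ee_pos: [0.4205, -0.0003, 0.4209]
tcp_rot: [-176.3, 5.1, -27.2]
wrist_force: [0.1, -0.7, -0.3]
opening: 0.0854
```

```bash
python3 -c "
from h import *
to(.42,0,.42)"
```

```text
t 9.58 tcp [ 4.205e-01 -3.000e-04  4.209e-01] rpy [-176.3     5.12  -27.22] F [ 0.1 -0.7 -0.3] open 0.0854
q [  -1.51  -10.42   -3.01  100.42    5.55 -154.27] -> d [-0.0005  0.      0.0009] roll 0
```

```bash
python3 -c "
from h import *
to(.498,.049,.36,36.6)"
```

```text
t 9.58 tcp [ 4.205e-01 -3.000e-04  4.209e-01] rpy [-176.3     5.12  -27.22] F [ 0.1 -0.7 -0.3] open 0.0854
q [  -1.51  -10.42   -3.01  100.42    5.55 -154.27] -> d [ 0.0516 -0.0755  0.0615] roll -1.1139
```

Call:
drive_tool(
  plan=[
    {"dx":0.052,"dy":-0.076,"dz":0.062,"roll":0,"hand":0.085},
    {"dx":0.052,"dy":-0.076,"dz":0.062,"roll":0,"hand":0.085},
    {"dx":0.052,"dy":-0.076,"dz":0.062,"roll":0,"hand":0.085},
    {"dx":0.052,"dy":-0.076,"dz":0.062,"roll":0,"hand":0.085},
    {"dx":0.052,"dy":-0.076,"dz":0.062,"roll":-1.11,"hand":0.085},
    {"dx":0.052,"dy":-0.076,"dz":0.062,"roll":-1.11,"hand":0.085},
    {"dx":0.052,"dy":-0.076,"dz":0.062,"roll":-1.11,"hand":0.085},
    {"dx":0.052,"dy":-0.076,"dz":0.062,"roll":-1.11,"hand":0.085},
    {"dx":0.052,"dy":-0.076,"dz":0.062,"roll":-1.11,"hand":0.085},
    {"dx":0.052,"dy":-0.076,"dz":0.062,"roll":-1.11,"hand":0.085},
    {"dx":0.052,"dy":-0.076,"dz":0.062,"roll":-1.11,"hand":0.085},
    {"dx":0.052,"dy":-0.076,"dz":0.062,"roll":-1.11,"hand":0.085},
    {"dx":0.052,"dy":-0.076,"dz":0.062,"roll":-1.11,"hand":0.085},
    {"dx":0.052,"dy":-0.076,"dz":0.062,"roll":-1.11,"hand":0.085},
    {"dx":0.052,"dy":-0.076,"dz":0.062,"roll":-1.11,"hand":0.085},
  ],
)

```text
time: 10.83
ee_pos: [0.443, 0.193, 0.3605]
tcp_rot: [-179.5, -0.1, 23.1]
wrist_force: [-0.2, -0.5, 0.1]
opening: 0.0847
```

```bash
python3 -c "
from h import *
to(.498,.049,.36,90)"
```

```text
t 10.83 tcp [0.443  0.193  0.3605] rpy [-1.795e+02 -1.200e-01  2.307e+01] F [-0.2 -0.5  0.1] open 0.0847
q [  23.42   -4.92   -4.73   90.06    0.5  -179.65] -> d [-0.0058  0.154  -0.0009] roll -1.1681
```

Tilt is down to 0.5°. One small further overshoot should trim it.

Call:
drive_tool(
  plan=[
    {"dx":0,"dy":0,"dz":0,"roll":-0.045,"hand":0.085},
    {"dx":0,"dy":0,"dz":0,"roll":-0.045,"hand":0.085},
    {"dx":0,"dy":0,"dz":0,"roll":-0.045,"hand":0.085},
  ],
)

```text
time: 11.08
ee_pos: [0.4378, 0.2043, 0.3605]
tcp_rot: [-180.0, -0.1, 24.8]
wrist_force: [-0.1, -0.3, 0.2]
opening: 0.0848
```

```bash
python3 -c "
from h import *
to(.551,.334,.35,90)"
```

```text
t 11.08 tcp [0.4378 0.2043 0.3605] rpy [-1.7999e+02 -1.4000e-01  2.4770e+01] F [-0.1 -0.3  0.2] open 0.0848
q [ 2.5020e+01 -4.9300e+00 -4.7400e+00  9.0050e+01  1.0000e-02 -1.7975e+02] -> d [ 0.157  -0.0703  0.0109] roll -1.1385
```

Tilt is now under 0.15°. I'll turn back the right way to yaw 180 while moving above the spacer.

Call:
drive_tool(
  plan=[
    {"dx":0.157,"dy":-0.07,"dz":0.02,"roll":2.0,"hand":0.085},
    {"dx":0.157,"dy":-0.07,"dz":0.02,"roll":2.0,"hand":0.085},
    {"dx":0.157,"dy":-0.07,"dz":0.02,"roll":2.0,"hand":0.085},
    {"dx":0.157,"dy":-0.07,"dz":0.02,"roll":2.0,"hand":0.085},
    {"dx":0.157,"dy":-0.07,"dz":0.02,"roll":2.0,"hand":0.085},
    {"dx":0.157,"dy":-0.07,"dz":0.02,"roll":2.0,"hand":0.085},
    {"dx":0.157,"dy":-0.07,"dz":0.02,"roll":2.0,"hand":0.085},
    {"dx":0.157,"dy":-0.07,"dz":0.02,"roll":2.0,"hand":0.085},
    {"dx":0.157,"dy":-0.07,"dz":0.02,"roll":2.0,"hand":0.085},
    {"dx":0.157,"dy":-0.07,"dz":0.02,"roll":2.0,"hand":0.085},
    {"dx":0.157,"dy":-0.07,"dz":0.02,"roll":2.0,"hand":0.085},
    {"dx":0.157,"dy":-0.07,"dz":0.02,"roll":2.0,"hand":0.085},
    {"dx":0.157,"dy":-0.07,"dz":0.02,"roll":2.0,"hand":0.085},
    {"dx":0.157,"dy":-0.07,"dz":0.02,"roll":2.0,"hand":0.085},
    {"dx":0.157,"dy":-0.07,"dz":0.02,"roll":2.0,"hand":0.085},
    {"dx":0.157,"dy":-0.07,"dz":0.02,"roll":2.0,"hand":0.085},
    {"dx":0.157,"dy":-0.07,"dz":0.02,"roll":2.0,"hand":0.085},
    {"dx":0.157,"dy":-0.07,"dz":0.02,"roll":2.0,"hand":0.085},
  ],
)

```text
time: 12.58
ee_pos: [0.5517, 0.333, 0.3405]
tcp_rot: [-179.9, 0.1, -89.6]
wrist_force: [-0.8, 0.0, -0.4]
opening: 0.0855
```

Call:
drive_tool(
  plan=[
    {"dx":0,"dy":0,"dz":0,"roll":1.577,"hand":0.085},
    {"dx":0,"dy":0,"dz":0,"roll":1.577,"hand":0.085},
    {"dx":0,"dy":0,"dz":0,"roll":1.577,"hand":0.085},
    {"dx":0,"dy":0,"dz":0,"roll":1.577,"hand":0.085},
    {"dx":0,"dy":0,"dz":0,"roll":1.577,"hand":0.085},
    {"dx":0,"dy":0,"dz":0,"roll":1.577,"hand":0.085},
    {"dx":0,"dy":0,"dz":0,"roll":1.577,"hand":0.085},
    {"dx":0,"dy":0,"dz":0,"roll":1.577,"hand":0.085},
    {"dx":0,"dy":0,"dz":0,"roll":1.577,"hand":0.085},
    {"dx":0,"dy":0,"dz":0,"roll":1.577,"hand":0.085},
    {"dx":0,"dy":0,"dz":0,"roll":1.577,"hand":0.085},
    {"dx":0,"dy":0,"dz":0,"roll":1.577,"hand":0.085},
    {"dx":0,"dy":0,"dz":0,"roll":1.577,"hand":0.085},
    {"dx":0,"dy":0,"dz":0,"roll":1.577,"hand":0.085},
    {"dx":0,"dy":0,"dz":0,"roll":1.577,"hand":0.085},
  ],
)

```text
time: 13.83
ee_pos: [0.5513, 0.3335, 0.3405]
tcp_rot: [179.9, 0.1, -179.8]
wrist_force: [0.2, 0.2, 0.6]
opening: 0.085
```

```bash
python3 -c "
from h import *
to(.552,.334,.181,180)
print(rim(cloud(bot.camera('wrist')),(.552,.334),0,.036,.012,.03))"
```

```text
t 13.83 tcp [0.5513 0.3335 0.3405] rpy [ 1.7994e+02  1.1000e-01 -1.7978e+02] F [0.2 0.2 0.6] open 0.085
q [31.17 17.3  17.22 89.79 -0.   30.95] -> d [-0.0004  0.0003  0.1595] roll -6.2793
(array([0.5515, 0.3339]), 0.0301, np.float64(0.0212), 2018)
```

Call:
drive_tool(
  plan=[
    {"dx":0,"dy":0,"dz":0.08,"roll":0,"hand":0.085},
    {"dx":0,"dy":0,"dz":0.12,"roll":0,"hand":0.085},
    {"dx":0,"dy":0,"dz":0.15,"roll":0,"hand":0.085},
    {"dx":0,"dy":0,"dz":0.16,"roll":0,"hand":0.085},
    {"dx":0,"dy":0,"dz":0.16,"roll":0,"hand":0.085},
    {"dx":0,"dy":0,"dz":0.16,"roll":0,"hand":0.05},
    {"dx":0,"dy":0,"dz":0.16,"roll":0,"hand":0.05},
    {"dx":0,"dy":0,"dz":0.16,"roll":0,"hand":0.05},
    {"dx":0,"dy":0,"dz":0.16,"roll":0,"hand":0.05},
    {"dx":0,"dy":0,"dz":0.16,"roll":0,"hand":0.05},
    {"dx":0,"dy":0,"dz":0.16,"roll":0,"hand":0.05},
    {"dx":0,"dy":0,"dz":0.16,"roll":0,"hand":0.05},
  ],
)

```text
time: 14.88
ee_pos: [0.5523, 0.3346, 0.1841]
tcp_rot: [179.8, 0.4, -180.0]
wrist_force: [-0.3, -0.2, 7.3]
opening: 0.0572
```

Call:
drive_tool(
  plan=[
    {"dx":0,"dy":0,"dz":-0.03,"roll":0,"hand":0.05},
    {"dx":0,"dy":0,"dz":-0.07,"roll":0,"hand":0.05},
    {"dx":0,"dy":0,"dz":-0.11,"roll":0,"hand":0.05},
    {"dx":0,"dy":0,"dz":-0.14,"roll":0,"hand":0.05},
    {"dx":0,"dy":0,"dz":-0.14,"roll":0,"hand":0.05},
    {"dx":0,"dy":0,"dz":-0.14,"roll":0,"hand":0.05},
  ],
)

```text
time: 15.38
ee_pos: [0.5515, 0.3341, 0.3246]
tcp_rot: [179.7, 0.4, 180.0]
wrist_force: [-0.6, 0.1, -1.3]
opening: 0.0569
```

```bash
cat >> h.py <<'E'
def held(o=None):
    "cloud of wrist camera in the tool frame"
    o=bot.get_obs();R=Ro.from_euler("xyz",o["tcp_rot"],degrees=True).as_matrix()
    c=bot.camera("wrist");return c,(cloud(c)-o["ee_pos"])@R
E
python3 -c "
from h import *
to(.47,-.0215,.32,180)
c,H=held();save(c['frame'],'w4.png');np.save('H4.npy',H)
P=H.reshape(-1,3);P=P[np.isfinite(P[:,0])];
i=(np.hypot(P[:,0],P[:,1])<.026)&(P[:,2]<.2)&(P[:,2]>.13);print(np.percentile(P[i,2],[2,20,50,80,98]),i.sum())
f=(abs(P[:,0])<.012)&(abs(P[:,1])>.03)&(abs(P[:,1])<.05)&(P[:,2]<.2);print('tips',np.sort(P[f,2])[-40::8])
"
```

```text
t 15.38 tcp [0.5515 0.3341 0.3246] rpy [179.74   0.43 180.  ] F [-0.6  0.1 -1.3] open 0.0569
q [31.21 17.01 15.09 87.59 -0.   31.21] -> d [ 0.0815 -0.3556  0.0024] roll -0.0
[0.16179058 0.1625581  0.16307143 0.16378508 0.17959313] 5569
tips [0.16222188 0.1625504  0.16321715 0.16387891 0.16493692]
```

View pics/w4.png

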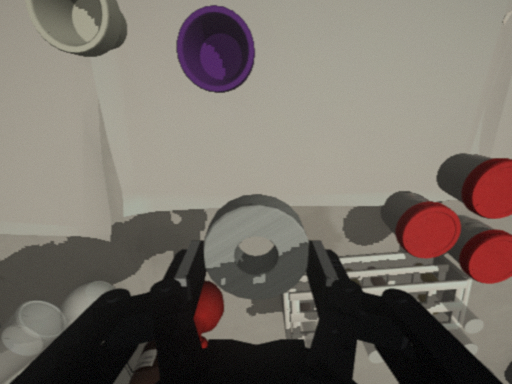

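The ring is held squarely at (256,250). Next I'll put the wrist camera over the post to measure it.

Call:
drive_tool(
  plan=[
    {"dx":0,"dy":-0.355,"dz":0,"roll":0,"hand":0.05},
    {"dx":0,"dy":-0.355,"dz":0,"roll":0,"hand":0.05},
    {"dx":0,"dy":-0.355,"dz":0,"roll":0,"hand":0.05},
    {"dx":0,"dy":-0.355,"dz":0,"roll":0,"hand":0.05},
    {"dx":0,"dy":-0.355,"dz":0,"roll":0,"hand":0.05},
    {"dx":0,"dy":-0.355,"dz":0,"roll":0,"hand":0.05},
    {"dx":0,"dy":-0.355,"dz":0,"roll":0,"hand":0.05},
    {"dx":0,"dy":-0.355,"dz":0,"roll":0,"hand":0.05},
    {"dx":0,"dy":-0.355,"dz":0,"roll":0,"hand":0.05},
    {"dx":0,"dy":-0.355,"dz":0,"roll":0,"hand":0.05},
    {"dx":0,"dy":-0.355,"dz":0,"roll":0,"hand":0.05},
    {"dx":0,"dy":-0.355,"dz":0,"roll":0,"hand":0.05},
  ],
)

```text
time: 16.43
ee_pos: [0.5509, -0.0208, 0.3193]
tcp_rot: [179.9, 0.0, 180.0]
wrist_force: [0.9, 0.5, -0.0]
opening: 0.0569
```

```bash
python3 -c "
from h import *
H=np.load('H4.npy');P=H.reshape(-1,3);P=P[np.isfinite(P[:,0])]
t=P[(abs(P[:,2]-.163)<.0025)]
for w in(0,.004,-.004):
  s=t[abs(t[:,1]-w)<.002];x=np.sort(s[:,0]);g=np.diff(x);k=g.argmax();print('ring x: outer',x[0],x[-1],'hole',x[k],x[k+1])
for w in(-.018,-.02,.018):
  pass
st()
c,H=held();save(c['frame'],'w5.png');W=cloud(c)
print('disc',rim(W,(.47,-.0215),0,.046,.033,.042),'post',rim(W,(.47,-.0215),0,.013,.0635,.07),'shaft',rim(W,(.47,-.0215),0,.015,.042,.056))
T=cloud(bot.camera('top'))
"
```

```text
ring x: outer -0.028279526581998577 0.031737371772368995 hole -0.009555604409038 0.013561143394979807
ring x: outer -0.02695293274052449 0.03145615205999181 hole -0.00870603946113582 0.012207527164969404
ring x: outer -0.02795936375719122 0.03110985960200299 hole -0.00885409229049148 0.012918587789256761
t 16.43 tcp [ 0.5509 -0.0208  0.3193] rpy [1.7992e+02 3.0000e-02 1.7997e+02] F [ 0.9  0.5 -0. ] open 0.0569
disc (array([ 0.4679, -0.0207]), 0.0422, np.float64(0.0372), 7239) post (array([ 0.4683, -0.0206]), 0.0089, np.float64(0.0658), 386) shaft (array([ 0.47  , -0.0215]), 0, 0, 0)
```

View pics/w5.png

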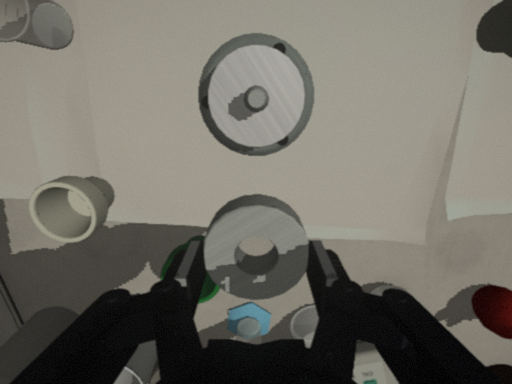

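The post sits at (256,97) and the ring's hole at (256,258), both on the same image column. The ring centre is 1.9 mm ahead of the tool in the same camera, so the TCP goes to x = 0.470.

Call:
drive_tool(
  plan=[
    {"dx":0.04,"dy":0,"dz":0,"roll":0,"hand":0.05},
    {"dx":0.081,"dy":0,"dz":0.02,"roll":0,"hand":0.05},
    {"dx":0.081,"dy":0,"dz":0.05,"roll":0,"hand":0.05},
    {"dx":0.081,"dy":0,"dz":0.062,"roll":0,"hand":0.05},
    {"dx":0.081,"dy":0,"dz":0.062,"roll":0,"hand":0.05},
    {"dx":0.081,"dy":0,"dz":0.062,"roll":0,"hand":0.05},
  ],
)

```text
time: 17.03
ee_pos: [0.4707, -0.0204, 0.2582]
tcp_rot: [179.9, 0.1, -180.0]
wrist_force: [0.6, -0.3, -0.2]
opening: 0.0571
```

Call:
drive_tool(
  plan=[
    {"dx":0,"dy":0,"dz":0.008,"roll":0,"hand":0.05},
    {"dx":0,"dy":0,"dz":0.014,"roll":0,"hand":0.05},
    {"dx":0,"dy":0,"dz":0.018,"roll":0,"hand":0.05},
    {"dx":0,"dy":0,"dz":0.018,"roll":0,"hand":0.05},
  ],
)

```text
time: 17.37
ee_pos: [0.4703, -0.021, 0.2391]
tcp_rot: [179.9, 0.0, 180.0]
wrist_force: [-0.2, -0.5, -0.5]
opening: 0.0568
```

It has threaded 9 mm below the tip with no force. Going on to just above home.

Call:
drive_tool(
  plan=[
    {"dx":0,"dy":0,"dz":0.006,"roll":0,"hand":0.05},
    {"dx":0,"dy":0,"dz":0.012,"roll":0,"hand":0.05},
    {"dx":0,"dy":0,"dz":0.016,"roll":0,"hand":0.05},
    {"dx":0,"dy":0,"dz":0.016,"roll":0,"hand":0.05},
  ],
)

```text
time: 17.7
ee_pos: [0.4699, -0.021, 0.2228]
tcp_rot: [179.9, 0.0, 180.0]
wrist_force: [-0.3, 0.6, -1.0]
opening: 0.0571
```

Call:
drive_tool(
  plan=[
    {"dx":0,"dy":0,"dz":0,"roll":0,"hand":0.085},
    {"dx":0,"dy":0,"dz":0,"roll":0,"hand":0.085},
    {"dx":0,"dy":0,"dz":0,"roll":0,"hand":0.085},
    {"dx":0,"dy":0,"dz":0,"roll":0,"hand":0.085},
    {"dx":0,"dy":0,"dz":-0.03,"roll":0,"hand":0.085},
    {"dx":0,"dy":0,"dz":-0.06,"roll":0,"hand":0.085},
    {"dx":0,"dy":0,"dz":-0.1,"roll":0,"hand":0.085},
    {"dx":0,"dy":0,"dz":-0.12,"roll":0,"hand":0.085},
    {"dx":0,"dy":0,"dz":-0.12,"roll":0,"hand":0.085},
    {"dx":0,"dy":0,"dz":-0.12,"roll":0,"hand":0.085},
  ],
)

```text
time: 18.53
ee_pos: [0.4702, -0.0211, 0.3454]
tcp_rot: [179.9, 0.3, 180.0]
wrist_force: [0.1, -0.5, -1.1]
opening: 0.0851
```

```bash
python3 -c "
from h import *
st()
W=cloud(bot.camera('wrist'))
print('ring top',rim(W,(.469,-.0207),.011,.034,.045,.063),'post',rim(W,(.469,-.0207),0,.012,.0635,.075))
to(.470,-.3114,.34,180)
c=bot.camera('top');save(cv2.resize(c['frame'][130:260,100:420],None,fx=2.4,fy=2.4),'t2.png')
T=cloud(c)
for n,p,z in(('collar',(.3959,-.3114),.042),('cupA',(.4103,.1956),.052),('cupB',(.5677,-.1946),.052),('cover',(.5317,-.3509),.058),('beaker',(.4088,-.2059),.05)):print(n,rim(T,p,0,.045,z,z+.02))
"
```

```text
t 18.53 tcp [ 0.4702 -0.0211  0.3454] rpy [179.94   0.27 179.98] F [ 0.1 -0.5 -1.1] open 0.0851
ring top (array([ 0.4685, -0.0213]), 0.0301, np.float64(0.0572), 2491) post (array([ 0.4672, -0.0202]), 0.0091, np.float64(0.066), 222)
t 18.58 tcp [ 0.47   -0.0211  0.344 ] rpy [1.7993e+02 1.4000e-01 1.7998e+02] F [-0.7 -0.2 -0.5] open 0.0852
q [-2.590e+00 -6.790e+00 -8.270e+00  8.839e+01  7.000e-02 -2.570e+00] -> d [-1.000e-04 -2.903e-01  3.600e-03] roll -0.0004
collar (array([ 0.3963, -0.3122]), 0.0298, np.float64(0.0455), 102)
cupA (array([0.4111, 0.1963]), 0.0301, np.float64(0.057), 119)
cupB (array([ 0.5682, -0.1951]), 0.0298, np.float64(0.0567), 117)
cover (array([ 0.5319, -0.3509]), 0.0132, np.float64(0.0625), 58)
beaker (array([ 0.4088, -0.2059]), 0.0228, np.float64(0.0565), 61)
```

The spacer is home: top face at 57 mm, flat and centred. Now the wrist camera goes over the collar.

Call:
drive_tool(
  plan=[
    {"dx":-0.006,"dy":-0.291,"dz":0.0,"roll":0,"hand":0.085},
    {"dx":-0.006,"dy":-0.291,"dz":0.0,"roll":0,"hand":0.085},
    {"dx":-0.006,"dy":-0.291,"dz":0.0,"roll":0,"hand":0.085},
    {"dx":-0.006,"dy":-0.291,"dz":0.0,"roll":0,"hand":0.085},
    {"dx":-0.006,"dy":-0.291,"dz":0.0,"roll":0,"hand":0.085},
    {"dx":-0.006,"dy":-0.291,"dz":0.0,"roll":0,"hand":0.085},
    {"dx":-0.006,"dy":-0.291,"dz":0.0,"roll":0,"hand":0.085},
    {"dx":-0.006,"dy":-0.291,"dz":0.0,"roll":0,"hand":0.085},
    {"dx":-0.006,"dy":-0.291,"dz":0.0,"roll":0,"hand":0.085},
    {"dx":-0.006,"dy":-0.291,"dz":0.0,"roll":0,"hand":0.085},
  ],
)

```text
time: 19.47
ee_pos: [0.4756, -0.3121, 0.3423]
tcp_rot: [179.8, -0.0, 179.9]
wrist_force: [0.5, 0.4, -0.0]
opening: 0.0846
```

```bash
python3 -c "
from h import *
W=cloud(bot.camera('wrist'))
a=rim(W,(.396,-.312),0,.038,.041,.055);print(a)
to(a[0][0]+.0012,a[0][1],.19)
"
```

```text
(array([ 0.3929, -0.3113]), 0.03, np.float64(0.0469), 1466)
t 19.52 tcp [ 0.4758 -0.3115  0.3428] rpy [1.7987e+02 3.0000e-02 1.8000e+02] F [-0.1  0.3  0.1] open 0.0849
q [-33.24   6.73   5.12  88.43   0.13 -33.23] -> d [ 0.0818 -0.0002  0.1527] roll 0
```

Call:
drive_tool(
  plan=[
    {"dx":0.041,"dy":0,"dz":0,"roll":0,"hand":0.085},
    {"dx":0.082,"dy":0,"dz":0.02,"roll":0,"hand":0.085},
    {"dx":0.082,"dy":0,"dz":0.06,"roll":0,"hand":0.085},
    {"dx":0.082,"dy":0,"dz":0.1,"roll":0,"hand":0.085},
    {"dx":0.082,"dy":0,"dz":0.13,"roll":0,"hand":0.085},
    {"dx":0.082,"dy":0,"dz":0.152,"roll":0,"hand":0.085},
    {"dx":0.082,"dy":0,"dz":0.152,"roll":0,"hand":0.085},
    {"dx":0.082,"dy":0,"dz":0.152,"roll":0,"hand":0.05},
    {"dx":0.082,"dy":0,"dz":0.152,"roll":0,"hand":0.05},
    {"dx":0.082,"dy":0,"dz":0.152,"roll":0,"hand":0.05},
    {"dx":0.082,"dy":0,"dz":0.152,"roll":0,"hand":0.05},
    {"dx":0.082,"dy":0,"dz":0.152,"roll":0,"hand":0.05},
    {"dx":0.082,"dy":0,"dz":0.152,"roll":0,"hand":0.05},
    {"dx":0.082,"dy":0,"dz":0.152,"roll":0,"hand":0.05},
  ],
)

```text
time: 20.68
ee_pos: [0.3949, -0.3121, 0.1938]
tcp_rot: [-180.0, 0.3, 180.0]
wrist_force: [-0.1, 3.5, 7.0]
opening: 0.0586
```

Call:
drive_tool(
  plan=[
    {"dx":0,"dy":0,"dz":-0.03,"roll":0,"hand":0.05},
    {"dx":0,"dy":0,"dz":-0.07,"roll":0,"hand":0.05},
    {"dx":0,"dy":0,"dz":-0.11,"roll":0,"hand":0.05},
    {"dx":0,"dy":0,"dz":-0.14,"roll":0,"hand":0.05},
    {"dx":-0.04,"dy":0,"dz":-0.14,"roll":0,"hand":0.05},
    {"dx":-0.08,"dy":0.02,"dz":-0.14,"roll":0,"hand":0.05},
    {"dx":-0.12,"dy":0.06,"dz":-0.14,"roll":0,"hand":0.05},
    {"dx":-0.156,"dy":0.09,"dz":-0.14,"roll":0,"hand":0.05},
    {"dx":-0.156,"dy":0.29,"dz":-0.14,"roll":0,"hand":0.05},
    {"dx":-0.156,"dy":0.29,"dz":-0.14,"roll":0,"hand":0.05},
    {"dx":-0.156,"dy":0.29,"dz":-0.14,"roll":0,"hand":0.05},
    {"dx":-0.156,"dy":0.29,"dz":-0.14,"roll":0,"hand":0.05},
    {"dx":-0.156,"dy":0.29,"dz":-0.14,"roll":0,"hand":0.05},
    {"dx":-0.156,"dy":0.29,"dz":-0.14,"roll":0,"hand":0.05},
    {"dx":-0.156,"dy":0.29,"dz":-0.14,"roll":0,"hand":0.05},
    {"dx":-0.156,"dy":0.29,"dz":-0.14,"roll":0,"hand":0.05},
  ],
)

```text
time: 22.02
ee_pos: [0.5501, -0.0219, 0.3329]
tcp_rot: [180.0, 0.2, -179.9]
wrist_force: [-0.2, -0.1, -0.8]
opening: 0.0585
```

```bash
cat >> h.py <<'E'
def place(tz,tol=.0035,r=.029):
    "top-face circle of the held part, tool frame; post/stack top comes separately"
    c,H=held();P=H.reshape(-1,3);P=P[np.isfinite(P[:,0])]
    near=P[(np.hypot(P[:,0],P[:,1])<.04)&(abs(P[:,1])<.02)&(P[:,2]>.11)&(P[:,2]<.19)]
    t=near[abs(near[:,2]-tz)<tol]
    for w in(-.005,0,.005):
        s=np.sort(t[abs(t[:,1]-w)<.002][:,0]);g=np.diff(s);k=g.argmax();print("x outer",s[0].round(4),s[-1].round(4),"mid",((s[0]+s[-1])/2).round(4),"gap",s[k].round(4),s[k+1].round(4))
    return c,P,near
E
python3 -c "
from h import *
o=st()
c,P,n=place(.145)
print('z of held top',np.percentile(n[:,2],[0.5,2,5,20,50]))
save(c['frame'],'w6.png');W=cloud(c)
print('ring top',rim(W,(.4685,-.0207),.011,.034,.045,.063),'post',rim(W,(.4685,-.0207),0,.012,.0635,.075))
"
```

```text
t 22.02 tcp [ 0.5501 -0.0219  0.3329] rpy [ 1.7996e+02  1.7000e-01 -1.7994e+02] F [-0.2 -0.1 -0.8] open 0.0585
x outer -0.0265 0.0322 mid 0.0029 gap -0.0203 0.0259
x outer -0.0278 0.0326 mid 0.0024 gap -0.0207 0.0266
x outer -0.026 0.032 mid 0.003 gap -0.0198 0.0256
z of held top [0.14566137 0.14600433 0.14635457 0.1476584  0.16134844]
ring top (array([ 0.4686, -0.0211]), 0.0301, np.float64(0.0572), 3536) post (array([ 0.4683, -0.0207]), 0.0087, np.float64(0.0658), 339)
```

View pics/w6.png

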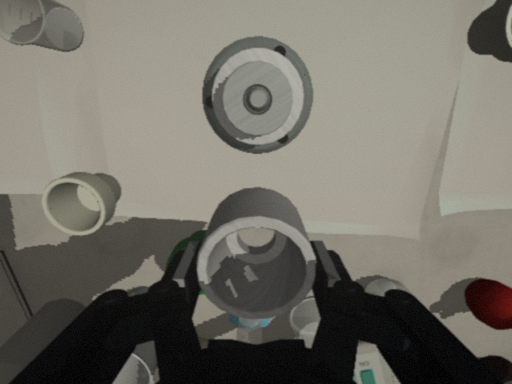

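The collar is held mouth up at (256,265), its hole at (258,237), with the post at (258,97). Its centre is 2.7 mm ahead of the tool, so the TCP goes to x = 0.471.

Call:
drive_tool(
  plan=[
    {"dx":0.04,"dy":0.001,"dz":0,"roll":0,"hand":0.05},
    {"dx":0.079,"dy":0.001,"dz":0.02,"roll":0,"hand":0.05},
    {"dx":0.079,"dy":0.001,"dz":0.05,"roll":0,"hand":0.05},
    {"dx":0.079,"dy":0.001,"dz":0.064,"roll":0,"hand":0.05},
    {"dx":0.079,"dy":0.001,"dz":0.064,"roll":0,"hand":0.05},
    {"dx":0.079,"dy":0.001,"dz":0.064,"roll":0,"hand":0.05},
  ],
)

```text
time: 22.57
ee_pos: [0.471, -0.0222, 0.2682]
tcp_rot: [179.9, 0.1, 179.9]
wrist_force: [-0.2, 0.4, 0.4]
opening: 0.0586
```

Call:
drive_tool(
  plan=[
    {"dx":0,"dy":0,"dz":0.005,"roll":0,"hand":0.05},
    {"dx":0,"dy":0,"dz":0.01,"roll":0,"hand":0.05},
    {"dx":0,"dy":0,"dz":0.014,"roll":0,"hand":0.05},
    {"dx":0,"dy":0,"dz":0.014,"roll":0,"hand":0.05},
  ],
)

```text
time: 22.9
ee_pos: [0.4712, -0.0211, 0.2534]
tcp_rot: [179.9, 0.1, 180.0]
wrist_force: [-0.3, -0.5, -0.5]
opening: 0.0588
```

Threaded with no force and about 3 mm above home. Releasing.

Call:
drive_tool(
  plan=[
    {"dx":0,"dy":0,"dz":0.001,"roll":0,"hand":0.085},
    {"dx":0,"dy":0,"dz":0.001,"roll":0,"hand":0.085},
    {"dx":0,"dy":0,"dz":0.001,"roll":0,"hand":0.085},
    {"dx":0,"dy":0,"dz":0.001,"roll":0,"hand":0.085},
    {"dx":0,"dy":0,"dz":-0.03,"roll":0,"hand":0.085},
    {"dx":0,"dy":0,"dz":-0.06,"roll":0,"hand":0.085},
    {"dx":0,"dy":0,"dz":-0.09,"roll":0,"hand":0.085},
    {"dx":-0.02,"dy":0,"dz":-0.09,"roll":0,"hand":0.085},
    {"dx":-0.06,"dy":0,"dz":-0.09,"roll":0,"hand":0.085},
    {"dx":-0.08,"dy":0,"dz":-0.09,"roll":0,"hand":0.085},
    {"dx":-0.08,"dy":0,"dz":-0.09,"roll":0,"hand":0.085},
  ],
)

```text
time: 23.82
ee_pos: [0.5538, -0.0211, 0.3432]
tcp_rot: [179.9, 0.1, 180.0]
wrist_force: [0.9, 0.4, -1.1]
opening: 0.0847
```

```bash
python3 -c "
from h import *
st()
W=cloud(bot.camera('wrist'))
print('collar top',rim(W,(.4685,-.0207),.015,.036,.09,.115))
P=W.reshape(-1,3);P=P[np.isfinite(P[:,0])];d=P[:,:2]-[.4685,-.021];r=np.hypot(*d.T);i=(r<.029)&(r>.0255)&(P[:,2]>.09);print('plane',np.linalg.lstsq(np.c_[d[i],np.ones(i.sum())],P[i,2],rcond=None)[0])
T=cloud(bot.camera('top'))
for n,p,z in(('collar',(.47,-.0212),.096),('cupA',(.4103,.1956),.052),('cupB',(.5677,-.1946),.052),('cover',(.5317,-.3509),.058),('beaker',(.4088,-.2059),.05)):print(n,rim(T,p,0,.045,z,z+.02))
to(.4103+.08,.196,.345)
"
```

```text
t 23.82 tcp [ 0.5538 -0.0211  0.3432] rpy [1.7993e+02 1.3000e-01 1.7999e+02] F [ 0.9  0.4 -1.1] open 0.0847
collar top (array([ 0.4691, -0.021 ]), 0.03, np.float64(0.1026), 2895)
plane [ 0.00191853 -0.00143259  0.10322173]
collar (array([ 0.47  , -0.0212]), 0, 0, 0)
cupA (array([0.4106, 0.1967]), 0.0302, np.float64(0.0563), 119)
cupB (array([ 0.5682, -0.1955]), 0.0304, np.float64(0.0573), 116)
cover (array([ 0.5325, -0.3509]), 0.0133, np.float64(0.0629), 60)
beaker (array([ 0.4088, -0.2055]), 0.0226, np.float64(0.0572), 59)
t 23.92 tcp [ 0.5512 -0.0211  0.3436] rpy [1.7993e+02 2.0000e-02 1.7998e+02] F [-0.1 -0.2 -0. ] open 0.0846
q [-2.210e+00  4.350e+00  2.640e+00  8.827e+01  7.000e-02 -2.190e+00] -> d [ 0.061   0.2171 -0.0012] roll 0
```

The collar is home: rim at 102.6 mm (102 nominal) and level. Next is cup A.

Call:
drive_tool(
  plan=[
    {"dx":0.061,"dy":0.217,"dz":-0.001,"roll":0,"hand":0.085},
    {"dx":0.061,"dy":0.217,"dz":-0.001,"roll":0,"hand":0.085},
    {"dx":0.061,"dy":0.217,"dz":-0.001,"roll":0,"hand":0.085},
    {"dx":0.061,"dy":0.217,"dz":-0.001,"roll":0,"hand":0.085},
    {"dx":0.061,"dy":0.217,"dz":-0.001,"roll":0,"hand":0.085},
    {"dx":0.061,"dy":0.217,"dz":-0.001,"roll":0,"hand":0.085},
    {"dx":0.061,"dy":0.217,"dz":-0.001,"roll":0,"hand":0.085},
    {"dx":0.061,"dy":0.217,"dz":-0.001,"roll":0,"hand":0.085},
  ],
)

```text
time: 24.58
ee_pos: [0.4889, 0.1964, 0.3457]
tcp_rot: [179.9, 0.1, -179.9]
wrist_force: [-0.7, -0.0, -0.1]
opening: 0.0851
```

```bash
python3 -c "
from h import *
W=cloud(bot.camera('wrist'))
a=rim(W,(.4095,.196),0,.038,.052,.068);print(a)
to(a[0][0]+.0012,a[0][1],.209)
"
```

```text
(array([0.408 , 0.1978]), 0.03, np.float64(0.0587), 1609)
t 24.63 tcp [0.4893 0.1956 0.3456] rpy [ 1.7994e+02  1.3000e-01 -1.7997e+02] F [ 0.2 -0.4  1.2] open 0.0854
q [21.79  0.92 -0.69 88.25  0.   21.76] -> d [0.0804 0.0021 0.1364] roll 0
```

Call:
drive_tool(
  plan=[
    {"dx":0.04,"dy":0.001,"dz":0,"roll":0,"hand":0.085},
    {"dx":0.0804,"dy":0.002,"dz":0.02,"roll":0,"hand":0.085},
    {"dx":0.0804,"dy":0.002,"dz":0.06,"roll":0,"hand":0.085},
    {"dx":0.0804,"dy":0.002,"dz":0.1,"roll":0,"hand":0.085},
    {"dx":0.0804,"dy":0.002,"dz":0.125,"roll":0,"hand":0.085},
    {"dx":0.0804,"dy":0.002,"dz":0.136,"roll":0,"hand":0.085},
    {"dx":0.0804,"dy":0.002,"dz":0.136,"roll":0,"hand":0.085},
    {"dx":0.0804,"dy":0.002,"dz":0.136,"roll":0,"hand":0.05},
    {"dx":0.0804,"dy":0.002,"dz":0.136,"roll":0,"hand":0.05},
    {"dx":0.0804,"dy":0.002,"dz":0.136,"roll":0,"hand":0.05},
    {"dx":0.0804,"dy":0.002,"dz":0.136,"roll":0,"hand":0.05},
    {"dx":0.0804,"dy":0.002,"dz":0.136,"roll":0,"hand":0.05},
    {"dx":0.0804,"dy":0.002,"dz":0.136,"roll":0,"hand":0.05},
    {"dx":0.0804,"dy":0.002,"dz":0.136,"roll":0,"hand":0.05},
  ],
)

```text
time: 25.8
ee_pos: [0.4107, 0.1982, 0.2113]
tcp_rot: [179.9, 0.3, 180.0]
wrist_force: [-0.3, -2.2, 7.1]
opening: 0.0573
```

Call:
drive_tool(
  plan=[
    {"dx":0,"dy":0,"dz":-0.03,"roll":0,"hand":0.05},
    {"dx":0,"dy":0,"dz":-0.07,"roll":0,"hand":0.05},
    {"dx":0,"dy":0,"dz":-0.11,"roll":0,"hand":0.05},
    {"dx":0,"dy":0,"dz":-0.145,"roll":0,"hand":0.05},
    {"dx":-0.141,"dy":-0.218,"dz":-0.155,"roll":0,"hand":0.05},
    {"dx":-0.141,"dy":-0.218,"dz":-0.155,"roll":0,"hand":0.05},
    {"dx":-0.141,"dy":-0.218,"dz":-0.155,"roll":0,"hand":0.05},
    {"dx":-0.141,"dy":-0.218,"dz":-0.155,"roll":0,"hand":0.05},
    {"dx":-0.141,"dy":-0.218,"dz":-0.155,"roll":0,"hand":0.05},
    {"dx":-0.141,"dy":-0.218,"dz":-0.155,"roll":0,"hand":0.05},
    {"dx":-0.141,"dy":-0.218,"dz":-0.155,"roll":0,"hand":0.05},
    {"dx":-0.141,"dy":-0.218,"dz":-0.155,"roll":0,"hand":0.05},
    {"dx":-0.141,"dy":-0.218,"dz":-0.155,"roll":0,"hand":0.05},
    {"dx":-0.141,"dy":-0.218,"dz":-0.155,"roll":0,"hand":0.05},
    {"dx":-0.141,"dy":-0.218,"dz":-0.155,"roll":0,"hand":0.05},
  ],
)

```text
time: 27.05
ee_pos: [0.5501, -0.0191, 0.3646]
tcp_rot: [179.9, 0.1, -179.9]
wrist_force: [0.5, 0.5, 0.2]
opening: 0.0573
```

```bash
python3 -c "
from h import *
o=st()
c,P,n=place(.149,.006)
print('z of held top',np.percentile(n[:,2],[0.5,2,5,20,50]))
save(c['frame'],'w7.png');W=cloud(c)
print('collar',rim(W,(.469,-.0207),.015,.036,.09,.115))
"
```

```text
t 27.05 tcp [ 0.5501 -0.0191  0.3646] rpy [ 1.7992e+02  1.4000e-01 -1.7994e+02] F [0.5 0.5 0.2] open 0.0573
x outer -0.025 0.0333 mid 0.0041 gap -0.0189 0.0271
x outer -0.026 0.0341 mid 0.0041 gap -0.0197 0.0278
x outer -0.0254 0.0334 mid 0.004 gap -0.0187 0.0272
z of held top [0.15101959 0.15147399 0.15184356 0.15322347 0.1664062 ]
collar (array([ 0.4689, -0.0209]), 0.03, np.float64(0.1027), 2319)
```

View pics/w7.png

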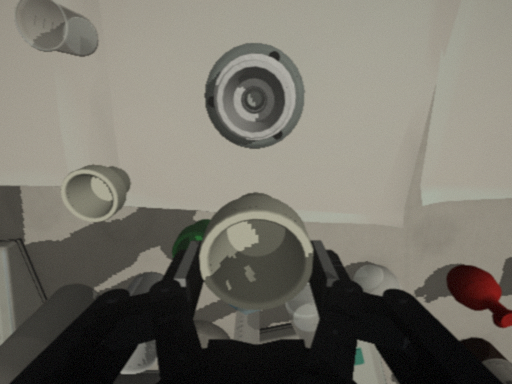

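The cup is held upright at (256,255), the collar is at (255,98), and the cup's centre is 4.1 mm ahead of the tool. The TCP goes to x = 0.473.

Call:
drive_tool(
  plan=[
    {"dx":0.04,"dy":-0.002,"dz":0,"roll":0,"hand":0.05},
    {"dx":0.077,"dy":-0.002,"dz":0.01,"roll":0,"hand":0.05},
    {"dx":0.077,"dy":-0.002,"dz":0.03,"roll":0,"hand":0.05},
    {"dx":0.077,"dy":-0.002,"dz":0.042,"roll":0,"hand":0.05},
    {"dx":0.077,"dy":-0.002,"dz":0.052,"roll":0,"hand":0.05},
    {"dx":0.077,"dy":-0.002,"dz":0.06,"roll":0,"hand":0.05},
    {"dx":0.077,"dy":-0.002,"dz":0.06,"roll":0,"hand":0.05},
    {"dx":0.077,"dy":-0.002,"dz":0.06,"roll":0,"hand":0.05},
  ],
)

```text
time: 27.77
ee_pos: [0.4741, -0.0219, 0.3037]
tcp_rot: [179.9, 0.1, 180.0]
wrist_force: [-0.0, 0.3, 0.0]
opening: 0.0574
```

```bash
python3 -c "
from h import *
to(.473,-.0209,.284)"
```

```text
t 27.77 tcp [ 0.4741 -0.0219  0.3037] rpy [1.7993e+02 6.0000e-02 1.7999e+02] F [-0.   0.3  0. ] open 0.0574
q [-2.670e+00 -6.200e+00 -1.217e+01  8.398e+01  7.000e-02 -2.660e+00] -> d [0.0011 0.001  0.0197] roll 0
```

Call:
drive_tool(
  plan=[
    {"dx":0,"dy":0,"dz":0.007,"roll":0,"hand":0.05},
    {"dx":0,"dy":0,"dz":0.014,"roll":0,"hand":0.05},
    {"dx":0,"dy":0,"dz":0.02,"roll":0,"hand":0.05},
    {"dx":0,"dy":0,"dz":0.02,"roll":0,"hand":0.05},
    {"dx":0,"dy":0,"dz":0.02,"roll":0,"hand":0.05},
  ],
)

```text
time: 28.18
ee_pos: [0.4736, -0.0221, 0.2835]
tcp_rot: [179.9, 0.1, 180.0]
wrist_force: [-0.5, -0.0, -0.3]
opening: 0.0572
```

No contact, as expected. I'll lower 2 mm more, release and look.

Call:
drive_tool(
  plan=[
    {"dx":0,"dy":0.001,"dz":0.002,"roll":0,"hand":0.05},
    {"dx":0,"dy":0.001,"dz":0.002,"roll":0,"hand":0.085},
    {"dx":0,"dy":0.001,"dz":0.002,"roll":0,"hand":0.085},
    {"dx":0,"dy":0.001,"dz":0.002,"roll":0,"hand":0.085},
    {"dx":0,"dy":0.001,"dz":0.002,"roll":0,"hand":0.085},
    {"dx":0,"dy":0.001,"dz":-0.03,"roll":0,"hand":0.085},
    {"dx":0,"dy":0.001,"dz":-0.06,"roll":0,"hand":0.085},
    {"dx":0,"dy":0.001,"dz":-0.09,"roll":0,"hand":0.085},
    {"dx":-0.02,"dy":0.001,"dz":-0.09,"roll":0,"hand":0.085},
    {"dx":-0.06,"dy":0.001,"dz":-0.09,"roll":0,"hand":0.085},
    {"dx":-0.08,"dy":0.001,"dz":-0.09,"roll":0,"hand":0.085},
    {"dx":-0.08,"dy":0.001,"dz":-0.09,"roll":0,"hand":0.085},
  ],
)

```text
time: 29.18
ee_pos: [0.5564, -0.0212, 0.3729]
tcp_rot: [179.9, 0.1, 180.0]
wrist_force: [1.1, 0.6, -1.0]
opening: 0.0854
```

```bash
cat >> h.py <<'E'
def level(W,xy,z,r0=.0255,r1=.029):
    P=W.reshape(-1,3);P=P[np.isfinite(P[:,0])];d=P[:,:2]-xy;r=np.hypot(*d.T);i=(r<r1)&(r>r0)&(abs(P[:,2]-z)<.012)
    print("plane slope,z",np.linalg.lstsq(np.c_[d[i],np.ones(i.sum())],P[i,2],rcond=None)[0].round(4),i.sum())
E
python3 -c "
from h import *
W=cloud(bot.camera('wrist'));a=rim(W,(.4685,-.021),.015,.036,.12,.14);print('cup',a);level(W,a[0],.128)
T=cloud(bot.camera('top'))
for n,p,z in(('cupB',(.5677,-.1946),.052),('cover',(.5317,-.3509),.058),('beaker',(.4088,-.2059),.05)):print(n,rim(T,p,0,.045,z,z+.02))
to(.5667+.08,-.195,.345)
"
```

```text
cup (array([ 0.4697, -0.0215]), 0.03, np.float64(0.1272), 2395)
plane slope,z [0.0014 0.002  0.1277] 1189
cupB (array([ 0.5684, -0.1951]), 0.0302, np.float64(0.0576), 116)
cover (array([ 0.532 , -0.3512]), 0.0135, np.float64(0.0619), 59)
beaker (array([ 0.4087, -0.2053]), 0.0226, np.float64(0.0582), 61)
t 29.28 tcp [ 0.5538 -0.0212  0.3735] rpy [1.7993e+02 2.0000e-02 1.7998e+02] F [-0.2 -0.   0.5] open 0.0848
q [-2.210e+00  5.000e+00  6.630e+00  9.162e+01  7.000e-02 -2.180e+00] -> d [-0.0929 -0.1738  0.0283] roll 0
```

Cup A is home: rim at 127 mm and level. Next, cup B.

Call:
drive_tool(
  plan=[
    {"dx":-0.093,"dy":-0.174,"dz":0.028,"roll":0,"hand":0.085},
    {"dx":-0.093,"dy":-0.174,"dz":0.028,"roll":0,"hand":0.085},
    {"dx":-0.093,"dy":-0.174,"dz":0.028,"roll":0,"hand":0.085},
    {"dx":-0.093,"dy":-0.174,"dz":0.028,"roll":0,"hand":0.085},
    {"dx":-0.093,"dy":-0.174,"dz":0.028,"roll":0,"hand":0.085},
    {"dx":-0.093,"dy":-0.174,"dz":0.028,"roll":0,"hand":0.085},
    {"dx":-0.093,"dy":-0.174,"dz":0.028,"roll":0,"hand":0.085},
    {"dx":-0.093,"dy":-0.174,"dz":0.028,"roll":0,"hand":0.085},
  ],
)

```text
time: 29.95
ee_pos: [0.6457, -0.195, 0.3465]
tcp_rot: [179.9, 0.1, 179.9]
wrist_force: [0.2, -0.3, -0.6]
opening: 0.0851
```

```bash
python3 -c "
from h import *
W=cloud(bot.camera('wrist'))
a=rim(W,(.567,-.195),0,.038,.052,.068);print(a)
to(a[0][0]+.0035,a[0][1],.209)
"
```

```text
(array([ 0.5654, -0.1945]), 0.03, np.float64(0.0588), 1582)
t 30.0 tcp [ 0.6458 -0.1944  0.3471] rpy [1.7993e+02 1.4000e-01 1.8000e+02] F [-0.6  0.2 -0.5] open 0.0853
q [-16.77  21.88  23.76  91.77   0.11 -16.77] -> d [ 0.0772 -0.0002  0.1379] roll 0
```

Call:
drive_tool(
  plan=[
    {"dx":0.04,"dy":0,"dz":0,"roll":0,"hand":0.085},
    {"dx":0.077,"dy":0,"dz":0.02,"roll":0,"hand":0.085},
    {"dx":0.077,"dy":0,"dz":0.06,"roll":0,"hand":0.085},
    {"dx":0.077,"dy":0,"dz":0.1,"roll":0,"hand":0.085},
    {"dx":0.077,"dy":0,"dz":0.125,"roll":0,"hand":0.085},
    {"dx":0.077,"dy":0,"dz":0.138,"roll":0,"hand":0.085},
    {"dx":0.077,"dy":0,"dz":0.138,"roll":0,"hand":0.085},
    {"dx":0.077,"dy":0,"dz":0.138,"roll":0,"hand":0.05},
    {"dx":0.077,"dy":0,"dz":0.138,"roll":0,"hand":0.05},
    {"dx":0.077,"dy":0,"dz":0.138,"roll":0,"hand":0.05},
    {"dx":0.077,"dy":0,"dz":0.138,"roll":0,"hand":0.05},
    {"dx":0.077,"dy":0,"dz":0.138,"roll":0,"hand":0.05},
    {"dx":0.077,"dy":0,"dz":0.138,"roll":0,"hand":0.05},
    {"dx":0.077,"dy":0,"dz":0.138,"roll":0,"hand":0.05},
  ],
)

```text
time: 31.17
ee_pos: [0.5706, -0.195, 0.2107]
tcp_rot: [180.0, 0.3, 180.0]
wrist_force: [-0.6, 3.2, 8.5]
opening: 0.0576
```

Call:
drive_tool(
  plan=[
    {"dx":0,"dy":0,"dz":-0.03,"roll":0,"hand":0.05},
    {"dx":0,"dy":0,"dz":-0.07,"roll":0,"hand":0.05},
    {"dx":0,"dy":0,"dz":-0.11,"roll":0,"hand":0.05},
    {"dx":0,"dy":0,"dz":-0.15,"roll":0,"hand":0.05},
    {"dx":0,"dy":0,"dz":-0.18,"roll":0,"hand":0.05},
    {"dx":0.018,"dy":0.173,"dz":-0.18,"roll":0,"hand":0.05},
    {"dx":0.018,"dy":0.173,"dz":-0.18,"roll":0,"hand":0.05},
    {"dx":0.018,"dy":0.173,"dz":-0.18,"roll":0,"hand":0.05},
    {"dx":0.018,"dy":0.173,"dz":-0.18,"roll":0,"hand":0.05},
    {"dx":0.018,"dy":0.173,"dz":-0.18,"roll":0,"hand":0.05},
    {"dx":0.018,"dy":0.173,"dz":-0.18,"roll":0,"hand":0.05},
    {"dx":0.018,"dy":0.173,"dz":-0.18,"roll":0,"hand":0.05},
    {"dx":0.018,"dy":0.173,"dz":-0.18,"roll":0,"hand":0.05},
  ],
)

```text
time: 32.25
ee_pos: [0.5517, -0.023, 0.3886]
tcp_rot: [180.0, 0.2, 179.9]
wrist_force: [0.1, -0.6, -0.0]
opening: 0.0577
```

```bash
python3 -c "
from h import *
o=st()
c,P,n=place(.149,.006)
print('z of held top',np.percentile(n[:,2],[0.5,2,5,20,50]))
save(c['frame'],'w8.png');W=cloud(c)
print('cup',rim(W,(.4695,-.0213),.015,.036,.12,.14))
"
```

```text
t 32.25 tcp [ 0.5517 -0.023   0.3886] rpy [1.7996e+02 1.5000e-01 1.7994e+02] F [ 0.1 -0.6 -0. ] open 0.0577
x outer -0.0228 0.0359 mid 0.0065 gap -0.0158 0.0298
x outer -0.0226 0.0363 mid 0.0069 gap -0.0168 0.0299
x outer -0.0225 0.0358 mid 0.0066 gap -0.0167 0.0294
z of held top [0.1504595  0.15088622 0.1512368  0.15262459 0.1663728 ]
cup (array([ 0.4697, -0.0215]), 0.0301, np.float64(0.1272), 2027)
```

Cup B is held with its centre 6.7 mm ahead of the tool, so the TCP goes to x = 0.4764 and home should be at about z = 0.3045.

Call:
drive_tool(
  plan=[
    {"dx":0.04,"dy":0.001,"dz":0,"roll":0,"hand":0.05},
    {"dx":0.0753,"dy":0.0015,"dz":0.01,"roll":0,"hand":0.05},
    {"dx":0.0753,"dy":0.0015,"dz":0.025,"roll":0,"hand":0.05},
    {"dx":0.0753,"dy":0.0015,"dz":0.04,"roll":0,"hand":0.05},
    {"dx":0.0753,"dy":0.0015,"dz":0.05,"roll":0,"hand":0.05},
    {"dx":0.0753,"dy":0.0015,"dz":0.056,"roll":0,"hand":0.05},
    {"dx":0.0753,"dy":0.0015,"dz":0.056,"roll":0,"hand":0.05},
    {"dx":0.0753,"dy":0.0015,"dz":0.056,"roll":0,"hand":0.05},
  ],
)

```text
time: 32.97
ee_pos: [0.4766, -0.021, 0.3321]
tcp_rot: [179.9, 0.1, 179.9]
wrist_force: [-0.2, -0.1, -0.2]
opening: 0.0575
```

```bash
python3 -c "
from h import *
to(.4764,-.0215,.307)"
```

```text
t 32.97 tcp [ 0.4766 -0.021   0.3321] rpy [1.7994e+02 9.0000e-02 1.7994e+02] F [-0.2 -0.1 -0.2] open 0.0575
q [-2.540e+00 -5.910e+00 -8.780e+00  8.705e+01  7.000e-02 -2.480e+00] -> d [ 0.0002 -0.0005  0.0251] roll 0
```

Call:
drive_tool(
  plan=[
    {"dx":0,"dy":0,"dz":0.008,"roll":0,"hand":0.05},
    {"dx":0,"dy":0,"dz":0.016,"roll":0,"hand":0.05},
    {"dx":0,"dy":0,"dz":0.022,"roll":0,"hand":0.05},
    {"dx":0,"dy":0,"dz":0.026,"roll":0,"hand":0.05},
    {"dx":0,"dy":0,"dz":0.026,"roll":0,"hand":0.05},
  ],
)

```text
time: 33.38
ee_pos: [0.4762, -0.0206, 0.3048]
tcp_rot: [179.9, 0.0, 180.0]
wrist_force: [-0.6, -0.3, -1.0]
opening: 0.0574
```

Call:
drive_tool(
  plan=[
    {"dx":0,"dy":0,"dz":0,"roll":0,"hand":0.085},
    {"dx":0,"dy":0,"dz":0,"roll":0,"hand":0.085},
    {"dx":0,"dy":0,"dz":0,"roll":0,"hand":0.085},
    {"dx":0,"dy":0,"dz":0,"roll":0,"hand":0.085},
    {"dx":0,"dy":0,"dz":-0.03,"roll":0,"hand":0.085},
    {"dx":0,"dy":0,"dz":-0.06,"roll":0,"hand":0.085},
    {"dx":0,"dy":0,"dz":-0.09,"roll":0,"hand":0.085},
    {"dx":-0.02,"dy":0,"dz":-0.09,"roll":0,"hand":0.085},
    {"dx":-0.06,"dy":0,"dz":-0.09,"roll":0,"hand":0.085},
    {"dx":-0.08,"dy":0,"dz":-0.09,"roll":0,"hand":0.085},
    {"dx":-0.08,"dy":0,"dz":-0.09,"roll":0,"hand":0.085},
  ],
)

```text
time: 34.3
ee_pos: [0.5591, -0.0207, 0.3948]
tcp_rot: [179.9, 0.1, 180.0]
wrist_force: [0.8, 0.1, 0.1]
opening: 0.085
```

```bash
python3 -c "
from h import *
W=cloud(bot.camera('wrist'));a=rim(W,(.4695,-.021),.015,.036,.144,.165);print('cup',a);level(W,a[0],.152)
c=bot.camera('top');T=cloud(c);print('stack top cam',rim(T,(.469,-.021),.015,.036,.14,.16))
for n,p,z in(('cover',(.5317,-.3509),.058),('beaker',(.4088,-.2059),.05)):print(n,rim(T,p,0,.06,z,z+.02))
save(cv2.resize(c['frame'][130:260,100:420],None,fx=2.4,fy=2.4),'t3.png')
to(.532+.08,-.351,.345)
"
```

```text
cup (array([ 0.4701, -0.0208]), 0.03, np.float64(0.1516), 2528)
plane slope,z [-0.0023  0.0005  0.1521] 1245
stack top cam (array([ 0.469, -0.021]), 0, 0, 0)
cover (array([ 0.532 , -0.3514]), 0.0136, np.float64(0.0622), 59)
beaker (array([ 0.4087, -0.2055]), 0.0226, np.float64(0.0569), 60)
t 34.4 tcp [ 0.5565 -0.0207  0.3955] rpy [1.7993e+02 2.0000e-02 1.7998e+02] F [-0.1  0.1  0.4] open 0.0849
q [-2.140e+00  5.730e+00  9.870e+00  9.412e+01  7.000e-02 -2.120e+00] -> d [-0.0556 -0.3303  0.0502] roll 0
```

View pics/t3.png

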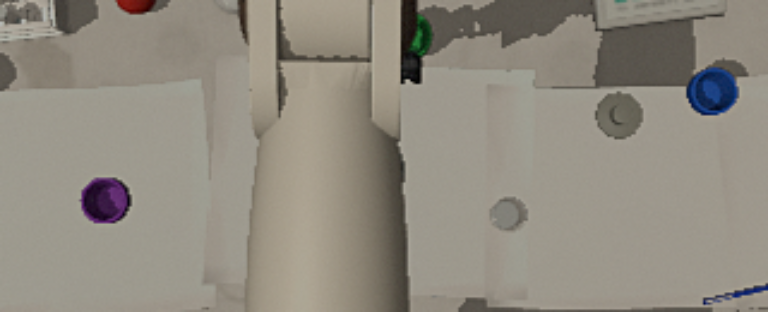

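Both cups are home: rim at 151.6 mm (152 nominal) and level. The top view shows only the beaker (508,213), the cover (619,115) and the purple and blue decoys left, so no white cup is missed. Next, the cover.

Call:
drive_tool(
  plan=[
    {"dx":-0.046,"dy":-0.33,"dz":0.05,"roll":0,"hand":0.085},
    {"dx":-0.046,"dy":-0.33,"dz":0.05,"roll":0,"hand":0.085},
    {"dx":-0.046,"dy":-0.33,"dz":0.05,"roll":0,"hand":0.085},
    {"dx":-0.046,"dy":-0.33,"dz":0.05,"roll":0,"hand":0.085},
    {"dx":-0.046,"dy":-0.33,"dz":0.05,"roll":0,"hand":0.085},
    {"dx":-0.046,"dy":-0.33,"dz":0.05,"roll":0,"hand":0.085},
    {"dx":-0.046,"dy":-0.33,"dz":0.05,"roll":0,"hand":0.085},
    {"dx":-0.046,"dy":-0.33,"dz":0.05,"roll":0,"hand":0.085},
    {"dx":-0.046,"dy":-0.33,"dz":0.05,"roll":0,"hand":0.085},
    {"dx":-0.046,"dy":-0.33,"dz":0.05,"roll":0,"hand":0.085},
    {"dx":-0.046,"dy":-0.33,"dz":0.05,"roll":0,"hand":0.085},
  ],
)

```text
time: 35.32
ee_pos: [0.6015, -0.3505, 0.3462]
tcp_rot: [179.9, 0.1, 179.9]
wrist_force: [0.4, 0.5, 0.6]
opening: 0.0849
```

```bash
python3 -c "
from h import *
W=cloud(bot.camera('wrist'))
a=rim(W,(.531,-.351),0,.02,.058,.075);print(a,rim(W,(.531,-.351),.015,.036,.037,.052))
to(a[0][0]+.003,a[0][1],.22)
"
```

```text
(array([ 0.5288, -0.3505]), 0.013, np.float64(0.0642), 712) (array([ 0.5287, -0.3506]), 0.03, np.float64(0.043), 2371)
t 35.37 tcp [ 0.6017 -0.3497  0.3468] rpy [1.7994e+02 1.4000e-01 1.7999e+02] F [-1.6  0.4  0.7] open 0.085
q [-30.19  25.26  28.22  92.87   0.13 -30.18] -> d [ 0.0702 -0.0009  0.1267] roll 0
```

Call:
drive_tool(
  plan=[
    {"dx":0.035,"dy":0,"dz":0,"roll":0,"hand":0.085},
    {"dx":0.0705,"dy":-0.001,"dz":0.02,"roll":0,"hand":0.085},
    {"dx":0.0705,"dy":-0.001,"dz":0.06,"roll":0,"hand":0.06},
    {"dx":0.0705,"dy":-0.001,"dz":0.095,"roll":0,"hand":0.05},
    {"dx":0.0705,"dy":-0.001,"dz":0.115,"roll":0,"hand":0.045},
    {"dx":0.0705,"dy":-0.001,"dz":0.127,"roll":0,"hand":0.04},
    {"dx":0.0705,"dy":-0.001,"dz":0.127,"roll":0,"hand":0.04},
    {"dx":0.0705,"dy":-0.001,"dz":0.127,"roll":0,"hand":0.015},
    {"dx":0.0705,"dy":-0.001,"dz":0.127,"roll":0,"hand":0.015},
    {"dx":0.0705,"dy":-0.001,"dz":0.127,"roll":0,"hand":0.015},
    {"dx":0.0705,"dy":-0.001,"dz":0.127,"roll":0,"hand":0.015},
    {"dx":0.0705,"dy":-0.001,"dz":0.127,"roll":0,"hand":0.015},
    {"dx":0.0705,"dy":-0.001,"dz":0.127,"roll":0,"hand":0.015},
    {"dx":0.0705,"dy":-0.001,"dz":0.127,"roll":0,"hand":0.015},
    {"dx":0.0705,"dy":-0.001,"dz":0.127,"roll":0,"hand":0.015},
  ],
)

```text
time: 36.62
ee_pos: [0.5323, -0.3517, 0.2205]
tcp_rot: [-180.0, 0.3, 180.0]
wrist_force: [0.1, 1.9, 5.9]
opening: 0.0251
```

Call:
drive_tool(
  plan=[
    {"dx":0,"dy":0,"dz":-0.03,"roll":0,"hand":0.015},
    {"dx":0,"dy":0,"dz":-0.07,"roll":0,"hand":0.015},
    {"dx":0,"dy":0,"dz":-0.11,"roll":0,"hand":0.015},
    {"dx":0,"dy":0,"dz":-0.15,"roll":0,"hand":0.015},
    {"dx":0,"dy":0,"dz":-0.19,"roll":0,"hand":0.015},
    {"dx":0,"dy":0,"dz":-0.2,"roll":0,"hand":0.015},
    {"dx":-0.02,"dy":0.33,"dz":-0.2,"roll":0,"hand":0.015},
    {"dx":-0.02,"dy":0.33,"dz":-0.2,"roll":0,"hand":0.015},
    {"dx":-0.02,"dy":0.33,"dz":-0.2,"roll":0,"hand":0.015},
    {"dx":-0.02,"dy":0.33,"dz":-0.2,"roll":0,"hand":0.015},
    {"dx":-0.02,"dy":0.33,"dz":-0.2,"roll":0,"hand":0.015},
    {"dx":-0.02,"dy":0.33,"dz":-0.2,"roll":0,"hand":0.015},
    {"dx":-0.02,"dy":0.33,"dz":-0.2,"roll":0,"hand":0.015},
    {"dx":-0.02,"dy":0.33,"dz":-0.2,"roll":0,"hand":0.015},
    {"dx":-0.02,"dy":0.33,"dz":-0.2,"roll":0,"hand":0.015},
    {"dx":-0.02,"dy":0.33,"dz":-0.2,"roll":0,"hand":0.015},
    {"dx":-0.02,"dy":0.33,"dz":-0.2,"roll":0,"hand":0.015},
  ],
)

```text
time: 38.03
ee_pos: [0.5516, -0.0218, 0.4195]
tcp_rot: [180.0, 0.1, -180.0]
wrist_force: [-0.7, 0.0, -0.0]
opening: 0.025
```

```bash
python3 -c "
from h import *
o=st()
c,H=held();P=H.reshape(-1,3);P=P[np.isfinite(P[:,0])]
for lo,hi,r in((.145,.168,.016),(.168,.185,.034)):
  t=P[(P[:,2]>lo)&(P[:,2]<hi)&(np.hypot(P[:,0]-.005,P[:,1])<r+.003)];m=np.median(t[:,2]);print('z',np.percentile(t[:,2],[2,10,50]))
t=P[(P[:,2]>.17)&(P[:,2]<.185)&(abs(P[:,1])<.032)&(abs(P[:,0])<.045)]
for w in(-.026,-.024,-.022,0,.022,.024,.026):
  s=t[abs(t[:,1]-w)<.0015];print(w,s[:,0].min().round(4),s[:,0].max().round(4),np.median(s[:,2]).round(4))
k=P[(P[:,2]>.148)&(P[:,2]<.162)&(abs(P[:,1])<.009)&(abs(P[:,0])<.02)]
k=k[k[:,2]<np.percentile(k[:,2],5)+.003];print('knob',k.min(0),k.max(0))
save(c['frame'],'w9.png');W=cloud(c)
print('cup',rim(W,(.4695,-.0213),.015,.036,.144,.165))
"
```

```text
t 38.03 tcp [ 0.5516 -0.0218  0.4195] rpy [ 1.7995e+02  1.4000e-01 -1.7999e+02] F [-0.7  0.  -0. ] open 0.025
z [0.14618117 0.15209356 0.15639993]
z [0.17186153 0.17596031 0.17739076]
-0.026 -0.0005 0.02 0.1782
-0.024 -0.0001 0.023 0.1779
-0.022 -0.0001 0.0254 0.1777
0 -0.0256 0.0339 0.1772
0.022 0.0001 0.0249 0.1774
0.024 -0.0001 0.0234 0.1776
0.026 -0.0007 0.0206 0.1778
knob [-0.00908079 -0.00897164  0.15391633] [0.01732401 0.00899438 0.15831416]
cup (array([ 0.4698, -0.0207]), 0.0301, np.float64(0.1516), 1945)
```

View pics/w9.png

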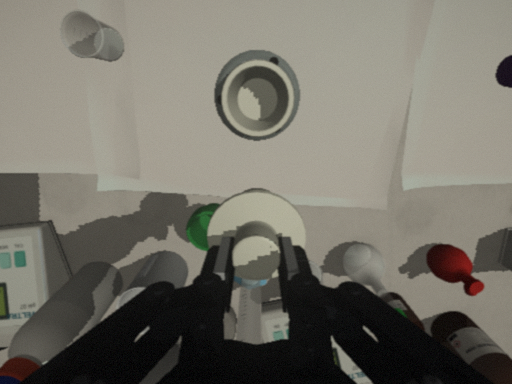

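The cover is held by the knob at (257,260), with the stack mouth at (257,97). Its centre is 4.0 mm ahead of the tool, so the TCP goes to x = 0.474. Home should be at z ≈ 0.339.

Call:
drive_tool(
  plan=[
    {"dx":0.04,"dy":0.001,"dz":0,"roll":0,"hand":0.015},
    {"dx":0.078,"dy":0.001,"dz":0.01,"roll":0,"hand":0.015},
    {"dx":0.078,"dy":0.001,"dz":0.03,"roll":0,"hand":0.015},
    {"dx":0.078,"dy":0.001,"dz":0.045,"roll":0,"hand":0.015},
    {"dx":0.078,"dy":0.001,"dz":0.055,"roll":0,"hand":0.015},
    {"dx":0.078,"dy":0.001,"dz":0.064,"roll":0,"hand":0.015},
    {"dx":0.078,"dy":0.001,"dz":0.064,"roll":0,"hand":0.015},
    {"dx":0.078,"dy":0.001,"dz":0.064,"roll":0,"hand":0.015},
  ],
)

```text
time: 38.75
ee_pos: [0.474, -0.0211, 0.355]
tcp_rot: [179.9, 0.1, 179.9]
wrist_force: [0.7, -0.2, -0.0]
opening: 0.0249
```

```bash
python3 -c "
from h import *
to(.4738,-.0208,.341)"
```

```text
t 38.75 tcp [ 0.474  -0.0211  0.355 ] rpy [1.7993e+02 7.0000e-02 1.7993e+02] F [ 0.7 -0.2 -0. ] open 0.0249
q [-2.57e+00 -6.13e+00 -6.46e+00  8.96e+01  7.00e-02 -2.49e+00] -> d [0.0002 0.0003 0.014 ] roll 0
```

Now down to home and a gentle first press.

Call:
drive_tool(
  plan=[
    {"dx":0,"dy":0,"dz":0.006,"roll":0,"hand":0.015},
    {"dx":0,"dy":0,"dz":0.012,"roll":0,"hand":0.015},
    {"dx":0,"dy":0,"dz":0.015,"roll":0,"hand":0.015},
    {"dx":0,"dy":0,"dz":0.015,"roll":0,"hand":0.015},
    {"dx":0,"dy":0,"dz":0.015,"roll":0,"hand":0.015},
  ],
)

```text
time: 39.17
ee_pos: [0.4738, -0.0206, 0.3398]
tcp_rot: [179.9, 0.1, 180.0]
wrist_force: [-0.8, -1.4, -0.2]
opening: 0.025
```

Call:
drive_tool(
  plan=[
    {"dx":0,"dy":0,"dz":0.003,"roll":0,"hand":0.015},
    {"dx":0,"dy":0,"dz":0.005,"roll":0,"hand":0.015},
    {"dx":0,"dy":0,"dz":0.005,"roll":0,"hand":0.015},
    {"dx":0,"dy":0,"dz":0.005,"roll":0,"hand":0.015},
  ],
)

```text
time: 39.5
ee_pos: [0.4738, -0.0206, 0.3352]
tcp_rot: [179.9, 0.1, 180.0]
wrist_force: [0.5, -0.3, 2.5]
opening: 0.025
```

2.5 N at 4 mm under home. Pressing 4 mm further (8 mm in all, at most about 10) and holding.

Call:
drive_tool(
  plan=[
    {"dx":0,"dy":0,"dz":0.002,"roll":0,"hand":0.015},
    {"dx":0,"dy":0,"dz":0.004,"roll":0,"hand":0.015},
    {"dx":0,"dy":0,"dz":0.004,"roll":0,"hand":0.015},
    {"dx":0,"dy":0,"dz":0.004,"roll":0,"hand":0.015},
    {"dx":0,"dy":0,"dz":0.004,"roll":0,"hand":0.015},
  ],
)

```text
time: 39.92
ee_pos: [0.4738, -0.0206, 0.3311]
tcp_rot: [179.9, 0.1, 180.0]
wrist_force: [-0.3, -0.6, 4.2]
opening: 0.0248
```

```bash
python3 - <<'E'
from h import *
st()
s0=np.load("side.npy",allow_pickle=True).item();s=bot.camera("side");np.save("sp.npy",s,allow_pickle=True)
p=np.array([.47,-.021,.036]);uv=s["mtx"]@(s["R"]@p+s["t"]);print(uv[:2]/uv[2])
W0,W=cloud(s0),cloud(s)
# platform face in front (towards camera) of the stack
for n,w in(("rest",W0),("pressed",W)):
    P=w.reshape(-1,3);P=P[np.isfinite(P[:,0])];d=P[:,:2]-p[:2];r=np.hypot(*d.T)
    i=(r>.032)&(r<.039)&(P[:,2]>.012)&(P[:,2]<.045)&(d[:,1]<0);print(n,i.sum(),np.percentile(P[i,2],[10,50,90]).round(4))
a=s0["frame"][140:230,190:290];b=s["frame"][140:230,190:290]
save(cv2.resize(np.hstack([a,b]),None,fx=4,fy=4,interpolation=cv2.INTER_CUBIC),"sp.png")
E
```

```text
t 39.92 tcp [ 0.4738 -0.0206  0.3311] rpy [1.7994e+02 1.2000e-01 1.7998e+02] F [-0.3 -0.6  4.2] open 0.0248
[238.30189482 185.07048479]
rest 87 [0.0132 0.0359 0.0388]
pressed 105 [0.013  0.0303 0.0352]
```

View pics/sp.png

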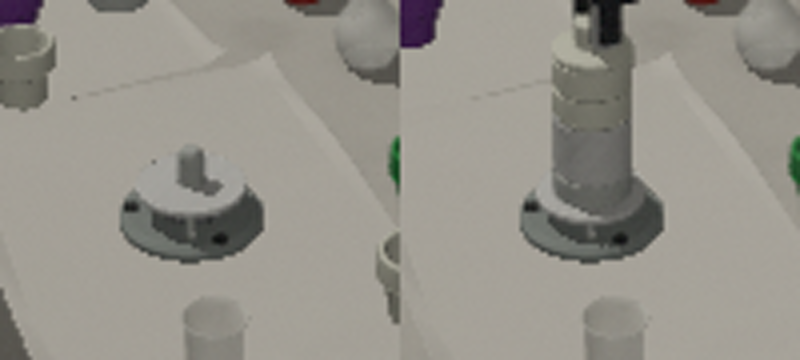

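Side view: the platform sits clearly lower in the right half than at rest. Depth gives about 5.6 mm and the spring force about 7 mm. I'll press 2 mm more for margin, ease back up, then release.

Call:
drive_tool(
  plan=[
    {"dx":0,"dy":0,"dz":0.002,"roll":0,"hand":0.015},
    {"dx":0,"dy":0,"dz":0.002,"roll":0,"hand":0.015},
    {"dx":0,"dy":0,"dz":0.002,"roll":0,"hand":0.015},
    {"dx":0,"dy":0,"dz":0.002,"roll":0,"hand":0.015},
    {"dx":0,"dy":0,"dz":0,"roll":0,"hand":0.015},
    {"dx":0,"dy":0,"dz":-0.003,"roll":0,"hand":0.015},
    {"dx":0,"dy":0,"dz":-0.006,"roll":0,"hand":0.015},
    {"dx":0,"dy":0,"dz":-0.0075,"roll":0,"hand":0.015},
    {"dx":0,"dy":0,"dz":-0.0075,"roll":0,"hand":0.015},
    {"dx":0,"dy":0,"dz":-0.0075,"roll":0,"hand":0.015},
  ],
)

```text
time: 40.8
ee_pos: [0.4738, -0.0206, 0.3382]
tcp_rot: [179.9, 0.1, 180.0]
wrist_force: [-0.2, 0.3, -0.2]
opening: 0.0248
```

Call:
drive_tool(
  plan=[
    {"dx":0,"dy":0,"dz":0,"roll":0,"hand":0.06},
    {"dx":0,"dy":0,"dz":0,"roll":0,"hand":0.06},
    {"dx":0,"dy":0,"dz":0,"roll":0,"hand":0.06},
    {"dx":0,"dy":0,"dz":0,"roll":0,"hand":0.06},
    {"dx":0,"dy":0,"dz":0,"roll":0,"hand":0.06},
    {"dx":0,"dy":0,"dz":-0.03,"roll":0,"hand":0.06},
    {"dx":0,"dy":0,"dz":-0.06,"roll":0,"hand":0.06},
    {"dx":-0.02,"dy":0,"dz":-0.08,"roll":0,"hand":0.06},
    {"dx":-0.06,"dy":0,"dz":-0.08,"roll":0,"hand":0.06},
    {"dx":-0.08,"dy":0,"dz":-0.08,"roll":0,"hand":0.06},
    {"dx":-0.08,"dy":0,"dz":-0.08,"roll":0,"hand":0.06},
    {"dx":-0.08,"dy":0,"dz":-0.08,"roll":0,"hand":0.06},
  ],
)

```text
time: 41.8
ee_pos: [0.5543, -0.0207, 0.4176]
tcp_rot: [179.9, -0.0, 180.0]
wrist_force: [-0.6, 0.7, 0.7]
opening: 0.06
```

```bash
python3 - <<'E'
from h import *
st()
W=cloud(bot.camera("wrist"));a=rim(W,(.4695,-.021),0,.02,.175,.195);print("knob",a);b=rim(W,(.4695,-.021),.017,.036,.153,.17);print("flange",b);level(W,b[0],.161,.019,.029)
s=bot.camera("side");P=cloud(s).reshape(-1,3);P=P[np.isfinite(P[:,0])];d=P[:,:2]-[.47,-.021];r=np.hypot(*d.T)
i=(r>.032)&(r<.039)&(P[:,2]>.012)&(P[:,2]<.045)&(d[:,1]<0);print("platform",np.percentile(P[i,2],[10,50,90]).round(4))
print("beaker",rim(cloud(bot.camera("top")),(.4088,-.2059),0,.045,.05,.07))
save(cv2.resize(s["frame"][100:240,170:340],None,fx=4,fy=4,interpolation=cv2.INTER_CUBIC),"end.png")
E
```

```text
t 41.8 tcp [ 0.5543 -0.0207  0.4176] rpy [ 1.7993e+02 -1.0000e-02  1.7998e+02] F [-0.6  0.7  0.7] open 0.06
knob (array([ 0.4701, -0.0201]), 0.013, np.float64(0.181), 1110)
flange (array([ 0.4699, -0.02  ]), 0.03, np.float64(0.1598), 3164)
plane slope,z [-0.0056  0.0033  0.1597] 2614
platform [0.0126 0.0363 0.0397]
beaker (array([ 0.4088, -0.2054]), 0.0227, np.float64(0.0579), 60)
```

View pics/end.png

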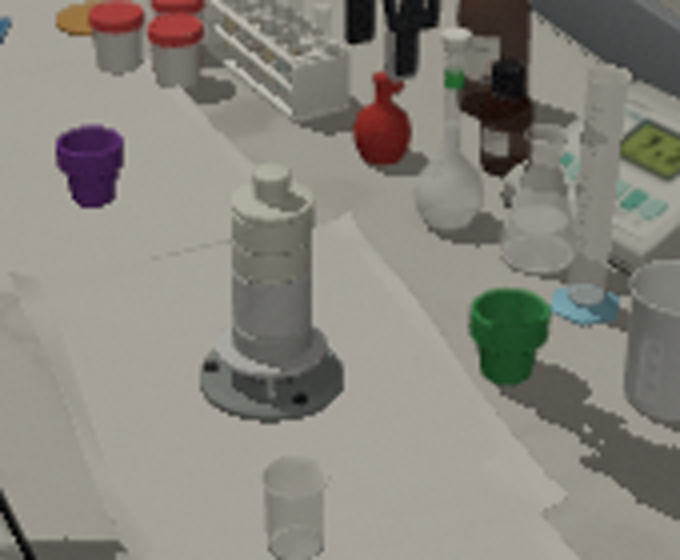

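The finished stack stands straight at (272,270), the gripper is clear, the platform is back up at 36 mm, and the beaker is in place. Handing in.

```bash
python3 -c "
from h import *
print(bot.job_done())"
```

```text
the job is handed in; nothing more can be done
None
```

The stack is built and handed in after about 42 s of the 210 s. On the post are the spacer ring, then the collar mouth up, then the two white cups that were there, with the cover in the top cup. No verdict came back, so success rests on my own checks below.

| Check | Measured | Nominal |
|---|---|---|
| Spacer top height | 57 mm | 56 mm |
| Collar rim height | 102.6 mm | 102 mm |
| First cup rim height | 127 mm | 127 mm |
| Second cup rim height | 152 mm | 152 mm |
| Knob top height | 181 mm | 182 mm |
| Platform height after release | 36.3 mm | 36 mm |

- **Position and tilt:** every part sat within about 2 mm of the same axis. Measured tilts were under 0.01 rad (limit 0.08); I did not measure the spacer's tilt.
- **Cover press:** I held it at 4.2 N, then pressed 2 mm further, so the dip stayed well under 15 mm. The two readings at the hold disagree: camera depth gave about 5.6 mm and the spring force about 7 mm. Both are over the 4 mm needed.
- **Beaker:** it moved less than 1 mm.

**What went wrong:**
- An early 90° turn ran the wrist into its joint limit and left the tool tilted by 6°. I undid that at the opposite limit before picking anything up.
- The cameras disagree by 2 to 3 mm, so I aligned each part against the stack in the same wrist picture.
- I viewed 15 pictures, one over the budget.

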